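# Fetch a stray cut of cheese from under the jar riser with a hand grabber

## Task

A cut of cheese has slid under the clear riser that the jars stand on. Pick up the hand grabber, reach its open jaws in on both sides of the cheese, squeeze the lever until the jaws hold the cheese firmly but without denting it, and draw it out onto the open worktop in front of the riser, still held between the jaws. Then ease the lever off and let go of the grabber on the worktop, leaving the cheese lying there clear of the riser and the jaws; touch the cheese only with the grabber, and do not shift the riser or disturb what stands on it.

Things in the scene. Friction and masses are not known exactly. Their poses are not given: they have to be found in the camera images.
- grabber: Hand grabber (short reacher), 400 mm long, 36 mm thick, 0.31 kg, lying flat on its side, as it is also used: slid along the worktop. Black grip, blue squeeze lever, aluminium tube, two grey jaws with rubber pads on spring-steel fingers. Origin on the worktop under the middle of the grip; x points along the tube to the jaws, y to the lever side, z up. Centre of mass 54 mm ahead of the origin.
- grip_bar (a point): Middle of the outer face of the fixed black grip bar, at x = 0, y = -34, z = 18 mm of the grabber. The bar spans x -80 to +62, y -34 to -16, z 0 to 36 mm. Bar and lever are pinched together from above, across y, at x = 0: 68 mm over both at rest. Ahead: housing x 54 to 102, tube (14 mm thick, y = 0, z = 16 mm) to x = 210, jaw head (50 mm wide) to x = 232.
- lever_pad (a point): Outer point of the finger swell on the blue lever, where it is squeezed, 18 mm up; at rest at x = 0, y = +34 mm of the grabber. Squeezing moves it towards the grip bar, up to 27 mm. The return spring alone pushes back here with 5.5 N at rest, rising evenly to 8 N. Fingers closed about 2 mm past first touch hold the tool well enough to slide it, with the jaws still wide open.
- lever (a joint): Squeeze lever on an upright hinge pin at x = 88, y = 14 mm of the grabber. 0 = released, jaws open; 0.31 rad = fully squeezed; 0.01 rad is 0.88 mm at the finger swell. Each jaw turns 1.6 times as far. Once both pads press the cheese the squeeze force climbs steeply, about 5 N per mm, and 0.3 of what exceeds the spring's 7 N reaches each pad: 11.5 to 14 N of squeeze holds it, over 16 N dents it.
- jaw_left: The jaw on the grabber's +y side. Origin at its pivot, x = 222, y = +16, z = 16 mm of the grabber. Its rubber pad is 26 mm long, 3 to 29 mm above the worktop. Open, the pads' middles are at x = 295 mm, 84 mm apart; the jaws are 115 mm wide over the tips, which reach x = 314 mm. But the steel fingers get bent in use: each pad may stand up to 8 mm farther in or 12 mm farther out.
- jaw_right: The jaw on the grabber's -y side, mirror image of the left one, bent in or out on its own; origin at its pivot, x = 222, y = -16, z = 16 mm of the grabber. Closed on the cheese (0.12 to 0.28 rad of lever) the pads' middles are at x = 300 mm. As only the lever gives way, the whole tool shifts sideways, to its +y, by half of what two fingers close on it, unless the hand moves the other way.
- stray_cut: The yellow cut of cheese, a rough block 41 (x) by 56 (y) by 31 (z) mm, 0.08 to 0.18 kg, lying on the worktop under the riser; origin at the centre of its underside, z up. Its 41 mm width (x) lies across the riser, within about 0.3 rad. It is ripe and soft: over 3 N from a jaw dents it; 1.5 to 2.5 N from each jaw is enough to drag it.
- riser: Clear acrylic display riser, 150 (x) by 240 (y) by 76 (z) mm, 6 mm thick: a top, two side walls (at y = +-117 mm) and a back wall (inner face at x = 69 mm), open at the front, which faces -x and towards the middle of the worktop; 70 mm high and 228 mm wide inside. Loose, 0.5 kg. Origin: centre of its footprint on the worktop; x points inwards from the mouth.
- honey_jar: Bystander: jar with a red lid, 65 mm across, 100 mm high, standing on the riser; origin at the centre of its underside.
- mustard_jar: Bystander: jar with a red lid and light yellow filling, 62 mm across, 86 mm high, on the riser; origin at the centre of its underside.
- price_tag: Bystander: blank grey card on a small round foot, 68 mm wide, 85 mm high, standing at the back of the riser's top; origin at the centre of its underside.

How it is judged:
By the outcome, as a careful person would: the job done as asked, in the order asked, and still so for the second after the job is handed in, with the robot touching nothing.
It also fails if it takes over 61 s, if anything falls off the work surface, if the arm or the gripper's body presses on something with over 40 N, if the wrist force passes 120 N, or if a joint passes its speed limit or range.

## Robot

A 6-joint arm with a two-finger parallel gripper is mounted at the origin on a cart in front of the work surface, level with it; the furniture and walls round the work are solid. World frame = base frame: x ahead of the robot, y to its left, z up, the work surface at z = 0. Lengths are in m, angles in rad, forces in N, time in s.
With the tool pointing down it reaches from about 0.3 to 0.85 m from the base axis. Payload 4.2 kg.
Tool frame: the origin (TCP) lies at the very end of the fingers, on their centre line; the grasp point (between the pads) lies 19 mm behind it; z points along the fingers, y is the direction in which the jaws open and shut (so a half turn about z gives the same grasp; the last joint's range is limited). The gripper opens to 91 mm and grips with 3 to 60 N. Pads are 32 mm wide; open, the fingers measure 118 mm over their backs; the gripper's body (76 mm by 178 mm) begins 60 mm behind the grasp point.
Start: joints at [-1.302, 0.32, 1.565, -0, 1.257, -0.02], TCP at [0.164, -0.551, 0.214] pointing down, gripper open.
Joint ranges: [-3.11, 3.11], [-0.84, 2.01], [0.21, 2.61], [-1.34, 4.49], [0.05, 2.63], [-2.56, 2.56]. Speed limits (rad/s): [2.57, 2.57, 3.14, 3.14, 3.14, 3.14].

## Interface

Orientations are given as a rotation vector (axis times angle).
In Python, from plant import bot, optics gives the robot as it stands.
- The arm moves only by the tool play_rows, never from a script. Its argument "commands" is a list that holds one entry, the list of rows, each a list of 7 numbers: the shift along the tool's x, y, z in units of 50 mm (1.0 is 50 mm), then the turn, a rotation vector about the tool's x, y, z in units of 5 degrees (1.0 is 5 degrees), then the finger opening in mm, from 0 to 91.2. In form: [[[x, y, z, wx, wy, wz, jaw], ...]]. A call has exactly 8 rows; each row shifts and turns the commanded pose from where the row before left it, along the tool's axes as they then stand; what a row does not reach is not made up. A row lasts 1/8 s, in which the tool goes at most 62.5 mm and 10.7 degrees, less where a joint would pass 70% of its speed; a pose out of reach is approached as far as the arm can. A call is refused whole if a number of a shift passes 1 or a number of a turn 1, either way. A call with a gripper value outside its range is refused whole. The fingers move at their own pace and stop on an object; "newtons" is the grip in N (left out, the last holds). Time passes only in rows, so rows that do not move let the fingers close, or fill a call up. It gives the time, the measured TCP pose, the force and the opening at its end, in the units of the state.
- bot.get_state(): the state, without advancing time (a new reading comes with each control period).
- optics.camera(name): name is "scene" or "top"; returns a dict with "frame" (384x512x3 uint8, blue, green, red), "fovy" (degrees; the focal length in pixels is half the picture's height over the tangent of half this angle, whatever the lens; pixels are square), "cx", "cy" (the principal point, pixels), "rvec" (rotation vector, rad) and "tvec" (3), from world to camera coordinates, as OpenCV has them. Camera axes: x right, y down, z forward; pixel columns grow to the right and rows downward; lengths in m; the calibration is good to about 2 mm. A picture is of the moment at which its call begins. There is no depth.
- bot.finish_job(): hands the job in, once; it reports no verdict.
The state is a dict: "clock": time; "joint_positions": joint angles; "qvel": joint speeds; "joint_torque": joint torques, N m; "position": TCP position; "tool_rot": TCP orientation; "contact_force": force on the tool from outside, world axes, zero at the start; "moment": the same for the moment, N m; "opening": opening from 0.0 (shut) to 1.0 (fully open).
Only numpy, scipy, OpenCV 4.12 (cv2) and the standard library are available. Lean on these libraries where they do the work, as an engineer would, in place of code of your own. Each camera call takes 0.05 s, during which the arm holds its last target.

## Working session

There is one attempt and no reset: what is moved stays moved. The work goes in short steps, Python scripts to look and compute and a tool call to move; the robot and the scene stay as the last step left them, time stands still between calls to the robot, and variables do not carry over. Pictures are saved under pics/ and viewed, and the job is handed in when it is done.

Besides the shell and the picture viewer there is one more tool, called after "Call:" as name(argument=value, ...) on one line, values as JSON. play_rows: Moves the arm, as the interface text tells. Its arguments: {"type":"object","properties":{"commands":{"type":"array","items":{"type":"array","items":{"type":"array","items":{"type":"number"}}}},"newtons":{"type":"number"}},"required":["commands"]}

```bash
ls; mkdir -p pics; python3 - <<'E'
from plant import bot, optics
import cv2
s=bot.get_state()
for k,v in s.items(): print(k,v)
for n in("scene","top"):
    c=optics.camera(n); print(n,{k:v for k,v in c.items() if k!="frame"})
    cv2.imwrite(f"pics/{n}0.png",c["frame"])
E
```

```text
pics
clock 0.0
joint_positions [-1.30199231e+00  3.20283938e-01  1.56573354e+00 -7.33667276e-06
  1.25742179e+00 -1.99771460e-02]
qvel [ 3.57678984e-04 -1.19203399e-03 -2.03319525e-05  2.54734782e-04
  1.54368278e-04  1.49106775e-04]
joint_torque [-2.79866465e-03 -4.12465131e+01 -2.31976640e+01  7.24805100e-02
  4.57319536e-02 -1.46857628e-04]
position [ 0.16361744 -0.55066241  0.21310372]
tool_rot [-3.10708759e+00 -4.51781813e-01  3.70610641e-04]
contact_force [-0.20218851 -0.37206192 -0.33210265]
moment [0.03121656 0.01381351 0.00608292]
opening 0.9969732690769068
scene {'fovy': 46.08051676763954, 'cx': 253.0403182216969, 'cy': 199.5427025394473, 'rvec': array([ 1.00205217, -2.04713109,  1.32667444]), 'tvec': array([0.46565586, 0.18235853, 0.75928574])}
top {'fovy': 56.81632467373046, 'cx': 256.0091273824516, 'cy': 188.30534440529308, 'rvec': array([ 2.10480539, -2.16559871,  0.11735145]), 'tvec': array([0.20613295, 0.49034098, 0.8873846 ])}
```

View pics/scene0.png

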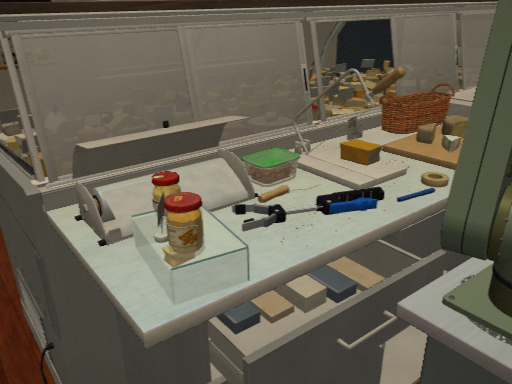

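View pics/top0.png

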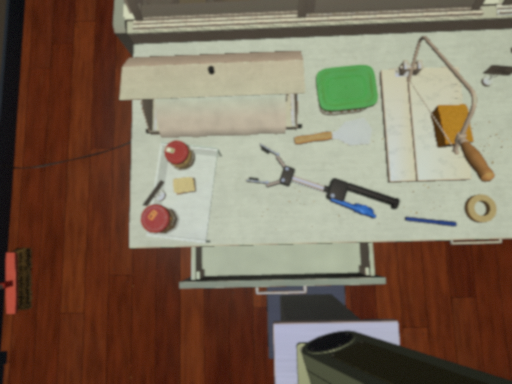

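```bash
cat > h.py <<'E'
import numpy as np, cv2
from plant import bot, optics
def cam(n):
    c=optics.camera(n); f=192/np.tan(np.radians(c["fovy"]/2))
    c["K"]=np.array([[f,0,c["cx"]],[0,f,c["cy"]],[0,0,1.]]); c["R"]=cv2.Rodrigues(c["rvec"])[0]
    return c
def proj(c,P):
    return cv2.projectPoints(np.array(P,float).reshape(-1,1,3),c["rvec"],c["tvec"],c["K"],None)[0].reshape(-1,2)
def back(c,uv,z):
    uv=np.array(uv,float).reshape(-1,2); z=np.broadcast_to(z,len(uv))
    d=np.c_[uv,np.ones(len(uv))]@np.linalg.inv(c["K"]).T@c["R"]
    o=-c["R"].T@c["tvec"].ravel()
    return o+d*((z-o[2])/d[:,2])[:,None]
def crop(c,u0,v0,w,h,s,name,marks=None,fr=None):
    im=(c["frame"] if fr is None else fr)[v0:v0+h,u0:u0+w]
    im=cv2.resize(im,None,fx=s,fy=s,interpolation=cv2.INTER_CUBIC)
    for t in range((u0//10+1)*10,u0+w,10):
        x=int((t-u0+.5)*s); cv2.line(im,(x,0),(x,6 if t%50 else 14),(255,0,255),1)
        if t%20==0: cv2.putText(im,str(t),(x-10,24),0,.35,(255,0,255),1)
    for t in range((v0//10+1)*10,v0+h,10):
        y=int((t-v0+.5)*s); cv2.line(im,(0,y),(6,y),(255,0,255),1)
        if t%20==0: cv2.putText(im,str(t),(8,y+4),0,.35,(255,0,255),1)
    if marks is not None:
        for p in marks: 
            q=(int((p[0]-u0+.5)*s),int((p[1]-v0+.5)*s)); cv2.circle(im,q,2,(0,255,0),-1)
    cv2.imwrite("pics/"+name,im)
E
python3 - <<'E'
from h import *
c=cam("top"); print(-c["R"].T@c["tvec"])
crop(c,240,130,170,100,4.6,"t1.png")
crop(c,125,130,110,115,5,"t2.png")
c=cam("scene"); print(-c["R"].T@c["tvec"])
crop(c,225,170,170,70,4.6,"s1.png")
crop(c,120,160,140,150,4,"s2.png")
E
```

```text
[0.36725831 0.1666684  0.95274313]
[-0.21889744  0.74101507  0.47915073]
```

View pics/t1.png

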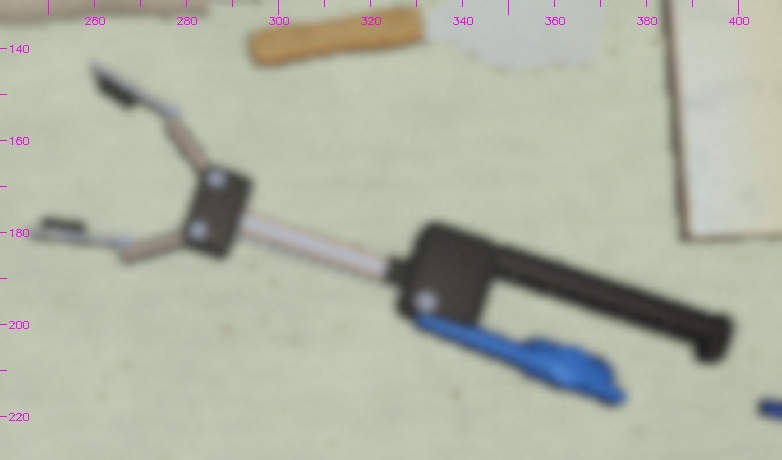

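View pics/t2.png

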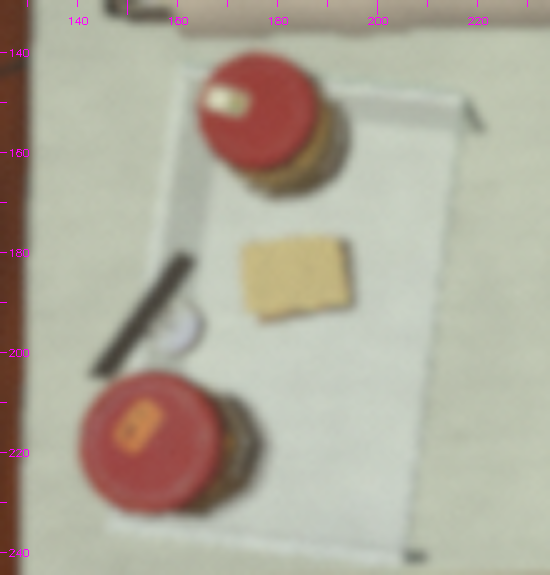

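View pics/s1.png

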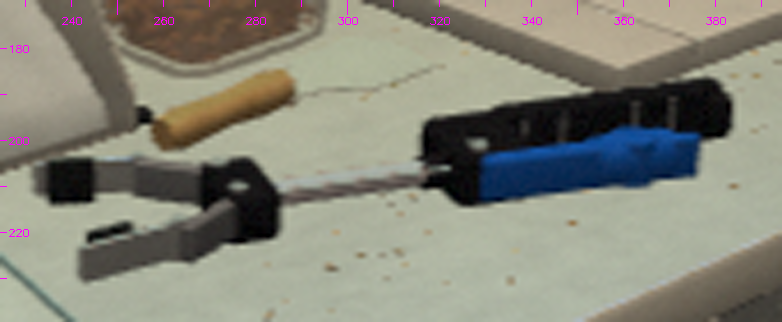

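View pics/s2.png

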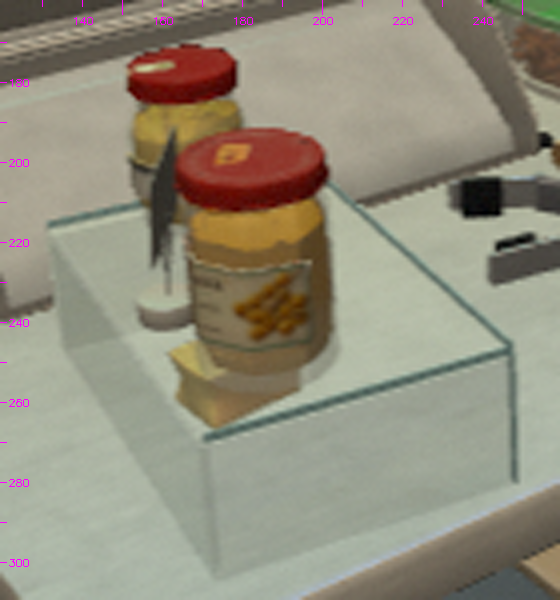

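```bash
cat > fit0.py <<'E'
from h import *
from scipy.optimize import least_squares
t=cam("top"); s=cam("scene")
print("nadir",proj(t,[[.367,.167,0]]))
def W(p,L): 
    L=np.array(L,float); c,q=np.cos(p[2]),np.sin(p[2])
    return np.c_[p[0]+c*L[:,0]-q*L[:,1],p[1]+q*L[:,0]+c*L[:,1],L[:,2]]
def fit(obs,p0):
    def r(p): return np.concatenate([(proj(c,W(p,[L for L,_ in o]))-np.array([u for _,u in o])).ravel() for c,o in obs])
    k=least_squares(r,p0,loss="soft_l1"); print(np.round(k.x,4)); print(np.round(r(k.x).reshape(-1,2),1).tolist()); return k.x
# riser: local x inwards (world +y), local y -> world -x ; +y side = near robot
S=[([.075,.12,.076],(171,269)),([-.075,.12,.076],(246.5,246)),([.075,.12,0],(174,303)),([-.075,.12,0],(248,280)),([.075,-.12,.076],(132,216)),]
T=[([-.075,-.12,.076],(217,149)),([.075,-.12,.076],(162,142)),([-.075,.12,.076],(205,241)),]
pr=fit([(s,S),(t,T)],[.36,.33,1.5])
# grabber
T=[([.222,.016,.032],(282.5,179.5)),([.222,-.016,.032],(286.5,168)),([.088,.014,.036],(332,195)),([-.08,-.034,.036],(398.5,199)),([.232,0,.03],(281,173)) ]
pg=fit([(t,T)],[.35,0,1.4])
# jaws
L=np.array([[.222,.016]])
def inv(p,X): 
    c,q=np.cos(p[2]),np.sin(p[2]); d=X[:,:2]-p[:2]; return np.c_[c*d[:,0]+q*d[:,1],-q*d[:,0]+c*d[:,1]]
P=back(t,[(250,178),(246.5,181),(264,149),(260,144),(363,208),(361,214),(395,207)],[.03,.03,.03,.03,.036,.018,.036])
print(np.round(inv(pg,P)*1000,1))
# cheese top z=.031 corners
C=back(t,[(172.5,178),(193,176.5),(195,190.5),(176.5,194)],.031); print(np.round(C,4)); print("in riser",np.round(inv(pr,C)*1000,1))
jar=back(t,[(177,151.5),(154,218)],[.162,.176]); print("jars",np.round(inv(pr,jar)*1000,1))
E
python3 fit0.py
```

```text
nadir [[267.16328447 238.03442716]]
[0.4893 0.3764 1.4263]
[[-1.3, -1.2], [2.4, -0.9], [-0.3, 2.3], [1.7, 0.5], [-0.7, -1.6], [1.0, -1.1], [-1.7, -0.4], [0.1, 1.7]]
[ 0.4539 -0.0905  1.2058]
[[-0.2, -0.1], [-0.2, 0.1], [-0.2, 0.2], [1.8, 0.0], [-0.3, -0.3]]
[[303.7  39.9]
 [309.7  50.5]
 [294.6 -46.2]
 [309.2 -55.6]
 [  2.9  19.4]
 [ -0.9  33.1]
 [-73.   -9.9]]
[[0.5313 0.4132 0.031 ]
 [0.5336 0.3584 0.031 ]
 [0.496  0.3532 0.031 ]
 [0.4882 0.4023 0.031 ]]
in riser [[ 42.4 -36.2]
 [-11.4 -46.4]
 [-22.   -9.9]
 [ 25.4   4.9]]
jars [[  3.3 -80.5]
 [ 27.7  76.8]]
```

```bash
python3 - <<'E'
from h import *
t=cam("top"); s=cam("scene")
crop(t,110,35,220,110,3.6,"t3.png")
crop(s,60,110,260,140,3,"s3.png")
crop(t,165,170,40,30,16,"t4.png")
E
```

```text
(no output)
```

View pics/t3.png

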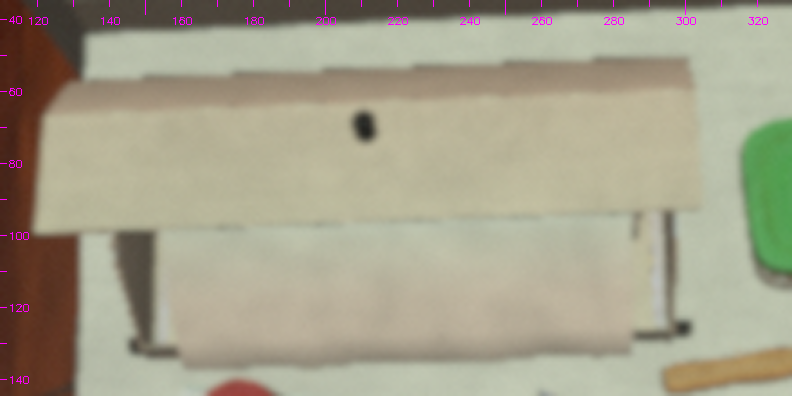

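View pics/s3.png

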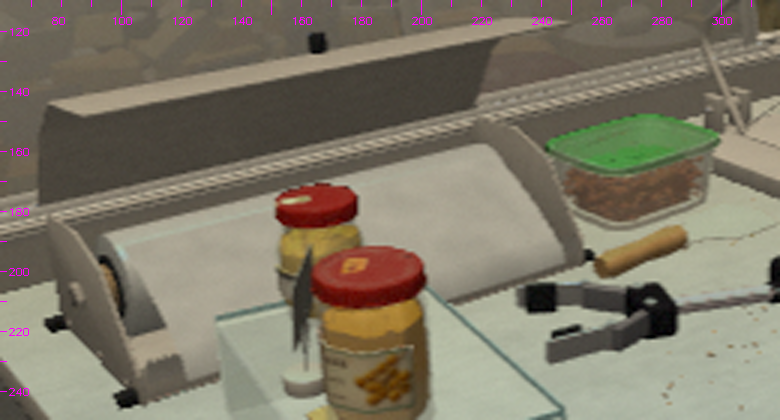

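View pics/t4.png

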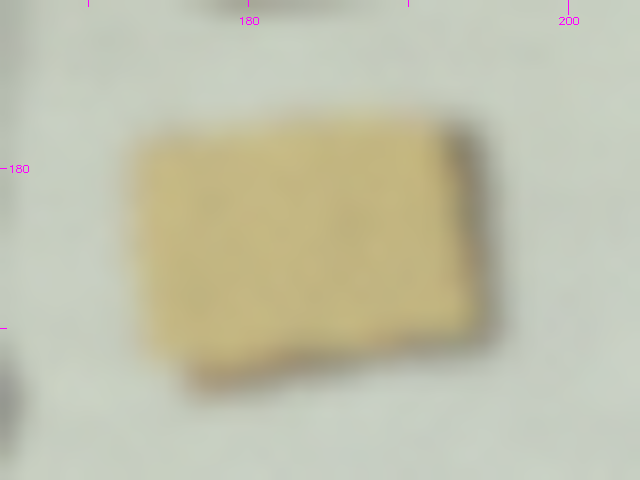

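```bash
cat >> fit0.py <<'E'
print("cheese")
h=.031;a=.0205;b=.028
# cheese yaw such that local y -> world +y-ish
T=[([-a,b,h],(173.3,178.8)) ,([a,b,h],(173.3,178.8))]
# local: x ~ world +x (image up), y ~ world +y (image left)
T=[([a,b,h],(173.3,178.6)),([a,-b,h],(192.4,177)),([-a,-b,h],(194.4,190)),([-a,b,h],(174.5,192)),([-a,b,0],(177,194.3)),([-a,-b,0],(195.7,191.3)),([a,-b,0],(195,178))]
pc=fit([(t,T)],[.51,.38,0.1]); print("in riser",inv(pr,pc[None])*1000, pc[2]+np.pi/2-pr[2])
tt=proj(t,W(pc,[l for l,_ in T])); 
def box(p,x0,x1,y0,y1,z0,z1): return W(p,[(x,y,z) for x in(x0,x1) for y in (y0,y1) for z in (z0,z1)])
R=box(pr,-.075,.075,-.12,.12,0,.076)
crop(t,125,130,110,115,5,"t5.png",np.r_[proj(t,R),tt])
crop(s,120,160,140,150,4,"s5.png",np.r_[proj(s,R),proj(s,box(pc,-a,a,-b,b,0,h))])
print("foot",back(t,[(299,126),(297,138)],[0.005,.02]))
E
python3 fit0.py
```

```text
nadir [[267.16328447 238.03442716]]
[0.4893 0.3764 1.4263]
[[-1.3, -1.2], [2.4, -0.9], [-0.3, 2.3], [1.7, 0.5], [-0.7, -1.6], [1.0, -1.1], [-1.7, -0.4], [0.1, 1.7]]
[ 0.4539 -0.0905  1.2058]
[[-0.2, -0.1], [-0.2, 0.1], [-0.2, 0.2], [1.8, 0.0], [-0.3, -0.3]]
[[303.7  39.9]
 [309.7  50.5]
 [294.6 -46.2]
 [309.2 -55.6]
 [  2.9  19.4]
 [ -0.9  33.1]
 [-73.   -9.9]]
[[0.5313 0.4132 0.031 ]
 [0.5336 0.3584 0.031 ]
 [0.496  0.3532 0.031 ]
 [0.4882 0.4023 0.031 ]]
in riser [[ 42.4 -36.2]
 [-11.4 -46.4]
 [-22.   -9.9]
 [ 25.4   4.9]]
jars [[  3.3 -80.5]
 [ 27.7  76.8]]
cheese
[0.5138 0.3842 0.0977]
[[-1.1, -0.7], [0.6, -1.7], [0.2, 0.5], [-0.9, 1.1], [-0.5, 0.3], [1.2, 0.7], [0.4, -0.8]]
in riser [[ 11.2196401  -23.10424614]] 0.24225532118125082
foot [[0.67013638 0.07002854 0.005     ]
 [0.63205676 0.07837276 0.02      ]]
```

```bash
python3 -c "
import cv2,numpy as np
a=cv2.imread('pics/t5.png');b=cv2.imread('pics/s5.png')
h=500;a=cv2.resize(a,(390,408));b=cv2.resize(b,(400,428))
o=np.zeros((430,792,3),np.uint8);o[:408,:390]=a;o[:428,392:]=b;cv2.imwrite('pics/m5.png',o)"
```

```text
(no output)
```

View pics/m5.png

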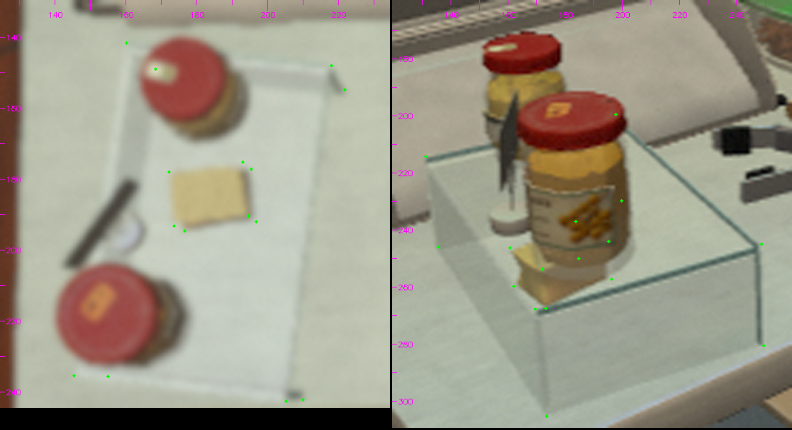

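```bash
cat >> fit0.py <<'E'
print("---- k1 fit")
S=[([.075,.12,.076],(171,269)),([-.075,.12,.076],(246.5,246)),([.075,.12,0],(174,303)),([-.075,.12,0],(248,280)),([.075,-.12,.076],(132,216))]
Tr=[([-.075,-.12,.076],(217,149)),([.075,-.12,.076],(162,142)),([-.075,.12,.076],(205,241)),([-.075,.12,0],(209.5,241)),([-.075,-.12,0],(221.5,155))]
def pj(c,P,k): return cv2.projectPoints(np.array(P,float).reshape(-1,1,3),c["rvec"],c["tvec"],c["K"],np.array([k,0,0,0.]))[0].reshape(-1,2)
def r(p):
    return np.concatenate([(pj(t,W(p[:3],[l for l,_ in Tr]),p[6])-np.array([u for _,u in Tr])).ravel(),
     (pj(s,W(p[:3],[l for l,_ in S]),p[7])-np.array([u for _,u in S])).ravel(),
     (pj(t,W(p[3:6],[l for l,_ in T]),p[6])-np.array([u for _,u in T])).ravel()])
k=least_squares(r,np.r_[pr,pc,0,0],loss="soft_l1"); print(np.round(k.x,4)); print(np.round(r(k.x).reshape(-1,2),1).tolist())
# edge straightness
g=cv2.cvtColor(t["frame"],cv2.COLOR_BGR2GRAY).astype(float)
cv2.imwrite("pics/edge.png",cv2.resize(t["frame"][0:60],None,fx=1.5,fy=4))
E
python3 fit0.py | sed -n '/k1/,$p'
```

```text
---- k1 fit
[ 0.4896  0.3802  1.4308  0.514   0.3876  0.0895 -0.4133 -0.3023]
[[-0.2, -0.9], [0.3, 1.5], [-0.2, 0.5], [0.1, 0.2], [-1.0, -0.1], [-1.6, -1.7], [0.8, -0.6], [0.1, 0.2], [0.2, 0.2], [0.1, -1.3], [-0.3, -0.5], [0.4, -1.5], [-0.3, 0.5], [-0.3, 0.9], [-0.0, 0.0], [0.6, 0.7], [0.0, -0.6]]
```

View pics/edge.png

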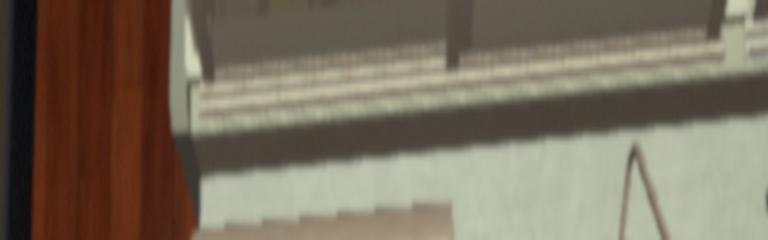

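```bash
cat > edge.py <<'E'
from h import *
t=cam("top"); g=cv2.cvtColor(t["frame"],cv2.COLOR_BGR2GRAY).astype(float)
g=cv2.GaussianBlur(g,(0,0),1)
def run(name,pts):
    pts=np.array(pts)
    for k in (0,-.1,-.2,-.3,-.4,-.5):
        q=cv2.undistortPoints(pts.reshape(-1,1,2),t["K"],np.array([k,0,0,0.])).reshape(-1,2)*t["K"][0,0]
        a=np.polyfit(q[:,0],q[:,1],2); res=q[:,1]-np.polyval(np.polyfit(q[:,0],q[:,1],1),q[:,0]); print(name,k,"quad",a[0]*1e5,"rms",res.std())
up=[]
for u in range(140,500,6):
    if 300<u and 415<u<435: continue
    v0=44-(u-133)*14.5/373
    vs=np.arange(int(v0-7),int(v0+7)); d=np.diff(g[vs[0]:vs[-1]+2,u]); i=np.argmax(d)
    if d[i]>5: 
        w=d[max(0,i-2):i+3]; up.append((u,vs[0]+.5+(np.arange(max(0,i-2),i+3)[:len(w)]*w).sum()/w.sum()))
up=np.array(up); m=abs(up[:,1]-np.polyval(np.polyfit(*up.T,2),up[:,0]))<1; print(len(up),m.sum()); run("rail",up[m])
E
python3 edge.py
```

```text
56 56
rail 0 quad -0.2936075201222648 rms 0.17375037331761567
rail -0.1 quad -13.927844139942412 rms 1.5765725864885562
rail -0.2 quad -34.231790164684675 rms 4.71660490999999
rail -0.3 quad -9.27334734063872 rms 58.7934716404967
rail -0.4 quad -55.334222509190816 rms 62.065489560635775
rail -0.5 quad -131.33938467594822 rms 51.75600701592628
```

```bash
python3 - <<'E'
from h import *
t=cam("top"); s=cam("scene")
f=[cam("top")["frame"].astype(float) for _ in range(2)]
crop(t,240,138,56,56,11,"j1.png"); crop(s,225,190,65,48,12,"j2.png")
E
```

```text
(no output)
```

View pics/j1.png

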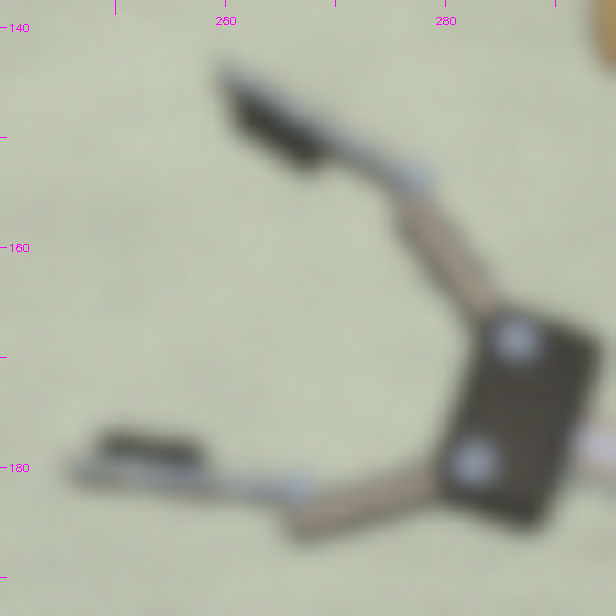

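View pics/j2.png

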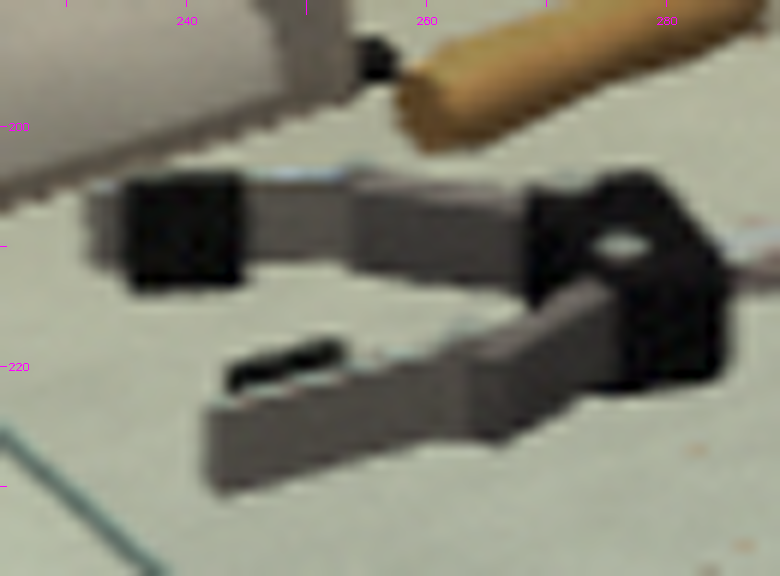

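```bash
cat >> fit0.py <<'E'
print("==== jaws")
for z in(.029,):
  P=back(t,[(253.3,177.2),(263.6,151),(246.3,180.5),(260,143.8),(266.5,183),(277.5,154.5)],z); print(np.round(inv(pg,P)*1000,1))
E
python3 fit0.py | sed -n '/==/,$p'
```

```text
==== jaws
[[296.3  34.9]
 [293.9 -40.9]
 [310.8  49.3]
 [309.5 -56.4]
 [258.3  38.1]
 [255.8 -43.9]]
```

```bash
cat > plan.py <<'E'
from h import *
from scipy.spatial.transform import Rotation as Ro
def yawtool(s):  # yaw of grabber-x if tool y == +-grabber y
    R=Ro.from_rotvec(s["tool_rot"]).as_matrix(); return R
def rows(x,y,z,yaw,n,s=None,flip=1):
    """target TCP and grabber yaw (tool y = flip*grabber y). linear in n rows"""
    s=s or bot.get_state(); R=Ro.from_rotvec(s["tool_rot"])
    gy=flip*np.array([-np.sin(yaw),np.cos(yaw),0]); tz=np.array([0,0,-1.]); tx=np.cross(gy,tz)
    Rt=Ro.from_matrix(np.c_[tx,gy,tz]); 
    w=(R.inv()*Rt).as_rotvec(); p0=np.array(s["position"]); p1=np.array([x,y,z])
    out=[];cur=R
    for i in range(n):
        d=cur.inv().apply((p1-p0)/n); out.append(np.r_[d/.05,np.degrees(w)/n/5])
        cur=cur*Ro.from_rotvec(w/n)
    print("p0",np.round(p0,4),"F",np.round(s["contact_force"],1),"open",s["opening"]*91.2,"t",s["clock"],"total turn deg",np.round(np.degrees(w),2),"tool frame total mm",np.round(R.inv().apply(p1-p0)*1000,1))
    for r in out: print(np.round(r,3).tolist())
E
python3 - <<'E'
from plan import *
s=bot.get_state(); print(np.round(Ro.from_rotvec(s["tool_rot"]).as_matrix(),3))
for f in(1,-1): rows(.454,-.0905,.09,1.206,16,s,f)
t=cam("top")
print("board",back(t,[(382,70),(388,182)],[.02,.02]), "handle", back(t,[(296,144),(330,138.5),(297,136)],[.005,.005,.01]))
E
```

```text
[[ 0.959  0.285  0.   ]
 [ 0.285 -0.959 -0.   ]
 [ 0.     0.    -1.   ]]
p0 [ 0.1638 -0.5512  0.214 ] F [-1.3 -0.4 -0. ] open 91.15212751555472 t 0.95 total turn deg [ 0.0000e+00 -1.0000e-02  1.2745e+02] tool frame total mm [ 409.4 -359.   124. ]
[0.512, -0.449, 0.155, 0.0, -0.0, 1.593]
[0.445, -0.515, 0.155, 0.0, -0.0, 1.593]
[0.369, -0.572, 0.155, 0.0, -0.0, 1.593]
[0.286, -0.618, 0.155, 0.0, -0.0, 1.593]
[0.198, -0.651, 0.155, 0.0, -0.0, 1.593]
[0.106, -0.672, 0.155, 0.0, -0.0, 1.593]
[0.011, -0.681, 0.155, 0.0, -0.0, 1.593]
[-0.083, -0.676, 0.155, 0.0, -0.0, 1.593]
[-0.176, -0.658, 0.155, 0.0, -0.0, 1.593]
[-0.265, -0.627, 0.155, 0.0, -0.0, 1.593]
[-0.35, -0.584, 0.155, 0.0, -0.0, 1.593]
[-0.427, -0.53, 0.155, 0.0, -0.0, 1.593]
[-0.496, -0.466, 0.155, 0.0, -0.0, 1.593]
[-0.556, -0.392, 0.155, 0.0, -0.0, 1.593]
[-0.605, -0.312, 0.155, 0.0, -0.0, 1.593]
[-0.642, -0.225, 0.155, 0.0, -0.0, 1.593]
p0 [ 0.1638 -0.5512  0.214 ] F [-1.3 -0.4 -0. ] open 91.15212751555472 t 0.95 total turn deg [ 1.000e-02  0.000e+00 -5.255e+01] tool frame total mm [ 409.4 -359.   124. ]
[0.512, -0.449, 0.155, 0.0, 0.0, -0.657]
[0.537, -0.419, 0.155, 0.0, 0.0, -0.657]
[0.56, -0.387, 0.155, 0.0, 0.0, -0.657]
[0.581, -0.355, 0.155, 0.0, 0.0, -0.657]
[0.6, -0.321, 0.155, 0.0, 0.0, -0.657]
[0.618, -0.286, 0.155, 0.0, 0.0, -0.657]
[0.633, -0.25, 0.155, 0.0, 0.0, -0.657]
[0.646, -0.213, 0.155, 0.0, 0.0, -0.657]
[0.658, -0.176, 0.155, 0.0, 0.0, -0.657]
[0.667, -0.138, 0.155, 0.0, 0.0, -0.657]
[0.673, -0.099, 0.155, 0.0, 0.0, -0.657]
[0.678, -0.061, 0.155, 0.0, 0.0, -0.657]
[0.68, -0.022, 0.155, 0.0, 0.0, -0.657]
[0.68, 0.017, 0.155, 0.0, 0.0, -0.657]
[0.678, 0.056, 0.155, 0.0, 0.0, -0.657]
[0.674, 0.095, 0.155, 0.0, 0.0, -0.657]
board [[ 0.81640344 -0.16276302  0.02      ]
 [ 0.504537   -0.15500907  0.02      ]] handle [[ 0.6195215   0.08039102  0.005     ]
 [ 0.63173526 -0.01282244  0.005     ]
 [ 0.64051339  0.07718881  0.01      ]]
```

Call:
play_rows(commands=[[[0.51,-0.45,0.15,0,0,-0.66,91],[0.54,-0.42,0.15,0,0,-0.66,91],[0.56,-0.39,0.15,0,0,-0.66,91],[0.58,-0.36,0.15,0,0,-0.66,91],[0.6,-0.32,0.15,0,0,-0.66,91],[0.62,-0.29,0.15,0,0,-0.66,91],[0.63,-0.25,0.15,0,0,-0.66,91],[0.65,-0.21,0.15,0,0,-0.66,91]]], newtons=12)

```text
clock: 2.0
position: [0.3091, -0.3192, 0.1539]
tool_rot: [2.922, 1.152, 0.0]
contact_force: [0.1, 0.2, 0.2]
opening: 1.001
```

Call:
play_rows(commands=[[[0.66,-0.18,0.15,0,0,-0.66,91],[0.67,-0.14,0.15,0,0,-0.66,91],[0.67,-0.1,0.15,0,0,-0.66,91],[0.68,-0.06,0.15,0,0,-0.66,91],[0.68,-0.02,0.15,0,0,-0.66,91],[0.68,0.02,0.15,0,0,-0.66,91],[0.68,0.06,0.15,0,0,-0.66,91],[0.67,0.1,0.15,0,0,-0.66,91]]])

```text
clock: 3.0
position: [0.4542, -0.0884, 0.0939]
tool_rot: [2.581, 1.79, 0.001]
contact_force: [0.2, -1.0, 0.3]
opening: 0.997
```

```bash
python3 - <<'E'
from plan import *
rows(.454,-.0905,.06,1.206,4,None,-1)
t=cam("top"); s=cam("scene")
crop(t,240,130,170,110,4.6,"t6.png"); crop(s,225,100,190,140,4,"s6.png")
E
```

```text
p0 [ 0.4542 -0.0884  0.0939] F [ 0.2 -1.   0.3] open 90.90368279287195 t 3.0 total turn deg [0.04 0.   0.36] tool frame total mm [-2.1  0.6 33.9]
[-0.01, 0.003, 0.169, 0.002, 0.0, 0.018]
[-0.01, 0.003, 0.169, 0.002, 0.0, 0.018]
[-0.01, 0.003, 0.169, 0.002, 0.0, 0.018]
[-0.01, 0.003, 0.169, 0.002, 0.0, 0.018]
```

View pics/t6.png

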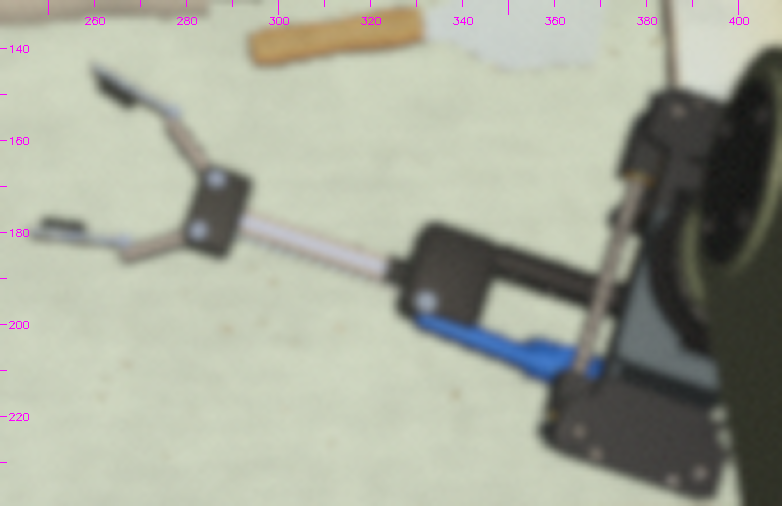

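View pics/s6.png

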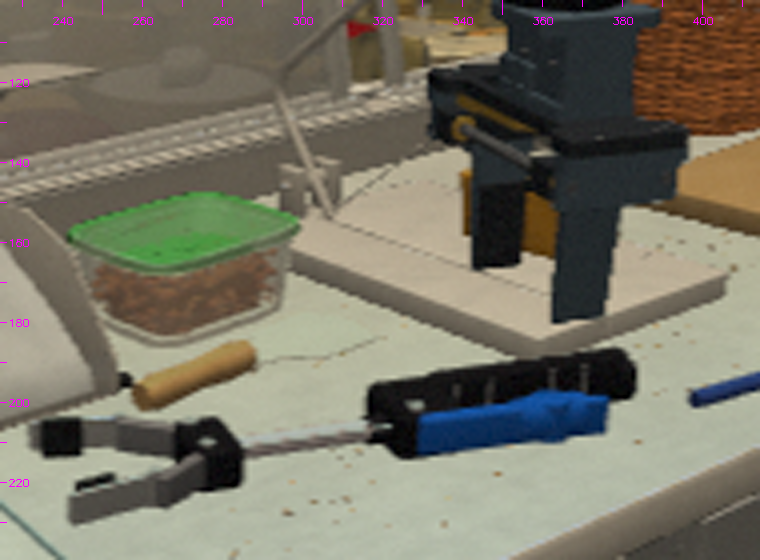

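```bash
python3 - <<'E'
from plan import *
s=bot.get_state(); t=cam("top"); c=cam("scene")
R=Ro.from_rotvec(s["tool_rot"]).as_matrix(); p=np.array(s["position"])
F=[p+R@np.array(v) for v in ([-.016,.0455,0],[.016,.0455,0],[-.016,-.0455,0],[.016,-.0455,0],[-.016,-.059,0],[.016,-.059,0])]
print("scene fingertips",np.round(proj(c,F),1).tolist())
g=np.array([.4539,-.0905]);y=1.2058
def G(x,yy,z): return [g[0]+np.cos(y)*x-np.sin(y)*yy,g[1]+np.sin(y)*x+np.cos(y)*yy,z]
M=proj(c,[G(0,.034,.036),G(0,.034,0),G(-.08,-.016,.036),G(.222,.016,.032),G(-.08,-.034,.036)])
print(np.round(M,1).tolist())
crop(c,310,150,100,80,7,"s7.png",np.r_[M,proj(c,F)])
E
```

```text
scene fingertips [[355.7, 165.8], [344.3, 167.2], [374.5, 177.9], [362.4, 179.5], [377.5, 179.8], [365.3, 181.4]]
[[365.0, 198.9], [363.8, 212.3], [383.2, 187.6], [276.1, 209.6], [379.5, 185.2]]
```

View pics/s7.png

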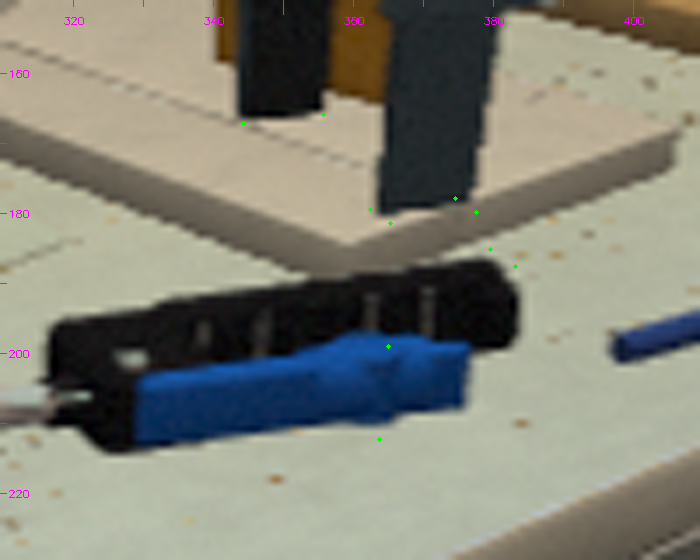

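Call:
play_rows(commands=[[[-0.02,0,0.22,0,0,0.02,91],[-0.02,0,0.22,0,0,0.02,91],[0,0,0.22,0,0,0.02,91],[0,0,0.22,0,0,0,91],[0,0,0.22,0,0,0,91],[0,0,0.22,0,0,0,91],[0,0,0.22,0,0,0,91],[0,0,0.22,0,0,0,91]]])

```text
clock: 4.2
position: [0.4528, -0.0912, 0.0052]
tool_rot: [2.588, 1.78, 0.0]
contact_force: [0.2, -0.3, 1.1]
opening: 1.0
```

Call:
play_rows(commands=[[[0,0,0,0,0,0,80],[0,0,0,0,0,0,74],[0,0,0,0,0,0,70],[0,0,0,0,0,0,68],[0,0,0,0,0,0,66],[0,0,0,0,0,0,66],[0,0,0,0,0,0,66],[0,0,0,0,0,0,66]]])

```text
clock: 5.2
position: [0.4536, -0.0915, 0.0063]
tool_rot: [2.587, 1.78, 0.002]
contact_force: [1.9, -1.7, 3.0]
opening: 0.723
```

```bash
python3 - <<'E'
from plan import *
s=bot.get_state(); print(s["opening"]*91.2,s["position"],s["contact_force"])
t=cam("top"); c=cam("scene")
crop(t,240,130,170,110,4.6,"t8.png"); crop(c,310,120,100,100,6,"s8.png")
E
```

```text
65.92632312581333 [ 0.45356739 -0.09152219  0.00631214] [ 1.87726276 -1.7210045   2.95775139]
```

View pics/t8.png

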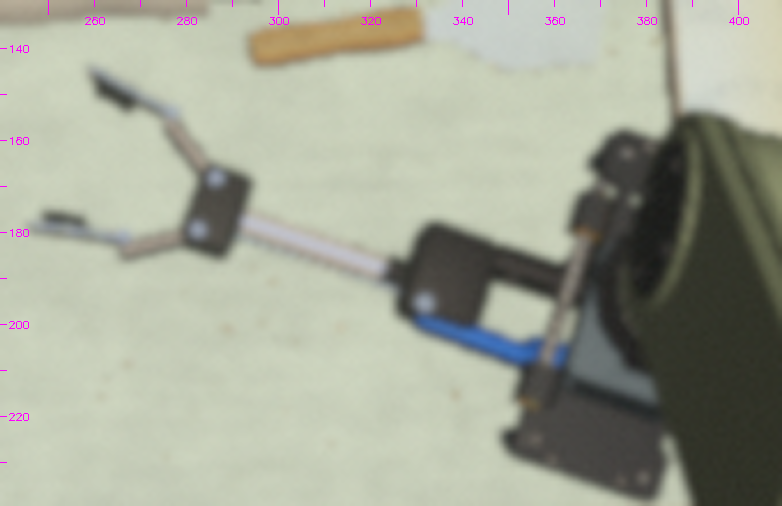

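View pics/s8.png

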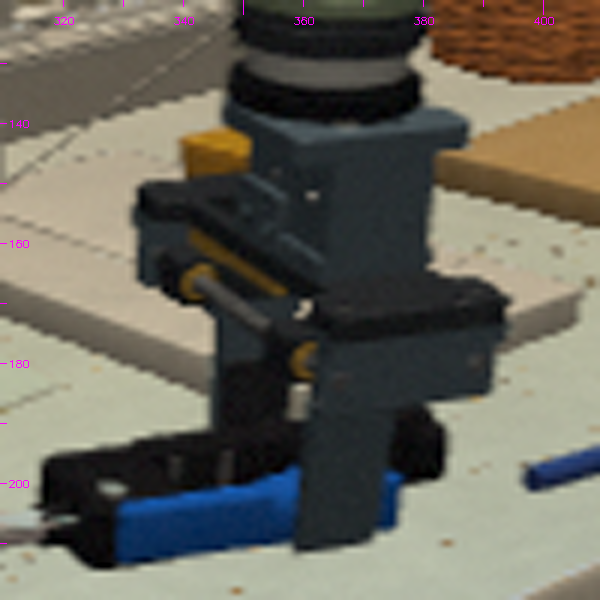

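```bash
python3 - <<'E'
from plan import *
rows(.505,-.045,.0055,1.437,8,None,-1)
E
```

```text
p0 [ 0.4535 -0.0915  0.0063] F [ 2.1 -2.1  2.9] open 66.1326040611616 t 5.3 total turn deg [ 1.100e-01  1.000e-02 -1.328e+01] tool frame total mm [61.8 31.4  0.9]
[0.155, 0.079, 0.002, 0.003, 0.0, -0.332]
[0.152, 0.083, 0.002, 0.003, 0.0, -0.332]
[0.15, 0.087, 0.002, 0.003, 0.0, -0.332]
[0.147, 0.092, 0.002, 0.003, 0.0, -0.332]
[0.144, 0.096, 0.002, 0.003, 0.0, -0.332]
[0.142, 0.1, 0.002, 0.003, 0.0, -0.332]
[0.139, 0.104, 0.002, 0.003, 0.0, -0.332]
[0.136, 0.108, 0.002, 0.003, 0.0, -0.332]
```

Call:
play_rows(commands=[[[0.15,0.08,0,0,0,-0.33,66],[0.15,0.08,0,0,0,-0.33,66],[0.15,0.09,0,0,0,-0.33,66],[0.15,0.09,0,0,0,-0.33,66],[0.14,0.1,0,0,0,-0.33,66],[0.14,0.1,0,0,0,-0.33,66],[0.14,0.1,0,0,0,-0.33,66],[0.14,0.11,0,0,0,-0.33,66]]])

```text
clock: 6.3
position: [0.5016, -0.045, 0.0055]
tool_rot: [-2.362, -2.066, 0.008]
contact_force: [-2.9, -4.2, 5.6]
opening: 0.727
```

```bash
python3 - <<'E'
from plan import *
rows(.5525,-.044,.0055,1.668,8,None,-1)
t=cam("top"); crop(t,130,130,270,110,2.9,"t9.png")
E
```

```text
p0 [ 0.5016 -0.045   0.0055] F [-2.9 -4.2  5.6] open 66.32748294602186 t 6.3 total turn deg [ -0.35   0.04 -13.21] tool frame total mm [ 7.8 50.3 -0.3]
[0.019, 0.126, -0.001, -0.009, 0.001, -0.33]
[0.016, 0.126, -0.001, -0.009, 0.001, -0.33]
[0.012, 0.127, -0.0, -0.009, 0.001, -0.33]
[0.009, 0.127, -0.0, -0.009, 0.001, -0.33]
[0.005, 0.127, -0.0, -0.009, 0.001, -0.33]
[0.001, 0.127, -0.0, -0.009, 0.001, -0.33]
[-0.003, 0.127, -0.0, -0.009, 0.001, -0.33]
[-0.006, 0.127, -0.0, -0.009, 0.001, -0.33]
```

View pics/t9.png

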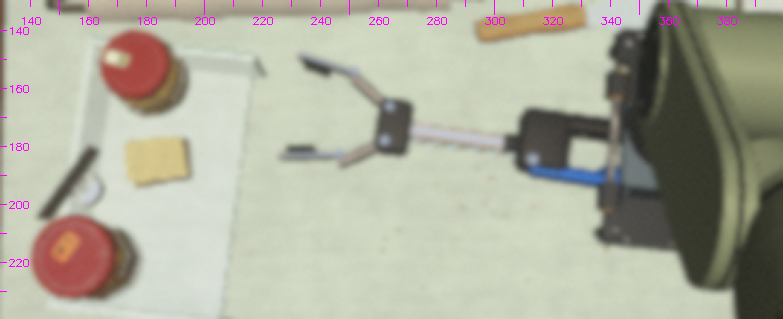

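Call:
play_rows(commands=[[[0.02,0.13,-0.01,0,0,-0.33,66],[0.02,0.13,-0.01,0,0,-0.33,66],[0.01,0.13,0,0,0,-0.33,66],[0.01,0.13,0,0,0,-0.33,66],[0,0.13,0,0,0,-0.33,66],[0,0.13,0,0,0,-0.33,66],[0,0.13,0,0,0,-0.33,66],[0,0.13,0,0,0,-0.33,66]]])

```text
clock: 7.35
position: [0.5568, -0.0437, 0.0069]
tool_rot: [2.111, 2.326, 0.0]
contact_force: [-0.7, -0.1, -2.3]
opening: 0.724
```

```bash
python3 - <<'E'
from plan import *
rows(.5525,-.044,.0055,1.668,8,None,-1)
t=cam("top"); crop(t,150,130,160,100,5,"t10.png"); c=cam("scene"); crop(c,120,180,140,100,5,"s10.png")
E
```

```text
p0 [ 0.5568 -0.0437  0.0069] F [-0.7 -0.1 -2.3] open 66.07263187575444 t 7.35 total turn deg [ 0.    0.   -0.02] tool frame total mm [ 0.2 -4.3  1.4]
[0.0, -0.011, 0.004, 0.0, 0.0, -0.0]
[0.0, -0.011, 0.004, 0.0, 0.0, -0.0]
[0.0, -0.011, 0.004, 0.0, 0.0, -0.0]
[0.0, -0.011, 0.004, 0.0, 0.0, -0.0]
[0.0, -0.011, 0.004, 0.0, 0.0, -0.0]
[0.0, -0.011, 0.004, 0.0, 0.0, -0.0]
[0.0, -0.011, 0.004, 0.0, 0.0, -0.0]
[0.0, -0.011, 0.004, 0.0, 0.0, -0.0]
```

View pics/t10.png

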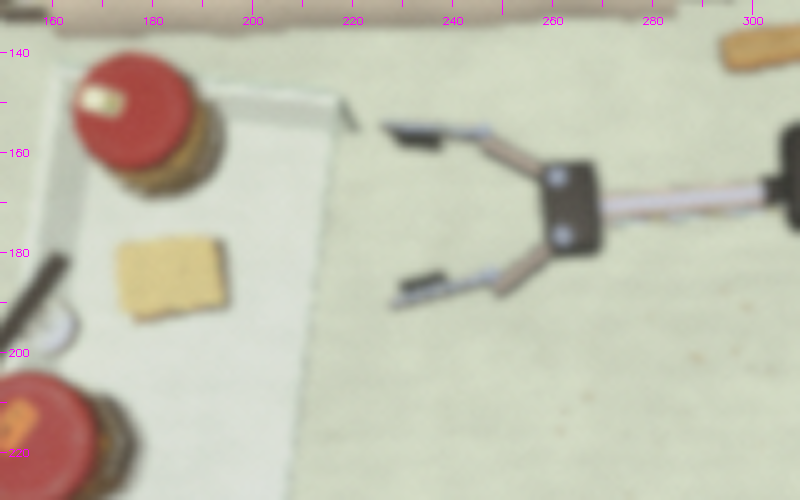

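View pics/s10.png

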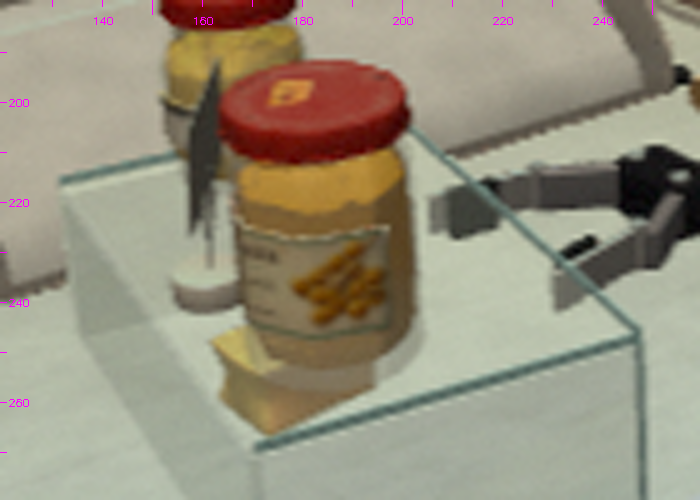

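```bash
python3 - <<'E'
from plan import *
t=cam("top")
n=["tipR","tipL","padR","padL","wallend bottom","wall top","cheeseTL","TR","BR","BL","pivR","pivL"]
P=back(t,[(226.5,154.7),(228.5,190.5),(232.5,159),(233.5,185),(221,155),(217,149.3),(173.3,178.7),(192.2,177.2),(194.4,190),(174.5,192),(261,164.5),(262,176.3)],[.029,.029,.029,.029,0,.076,.031,.031,.031,.031,.032,.032])
for a,b in zip(n,P): print(a,np.round(b[:2],4))
crop(t,205,135,50,40,15,"t11.png")
y=1.668; g=np.array([.5568,-.0437]); d=np.array([np.cos(y),np.sin(y)]); e=np.array([-d[1],d[0]])
for a,b in zip(n,P): print(a, np.round([(b[:2]-g)@d*1000,(b[:2]-g)@e*1000],1))
E
```

```text
tipR [0.5902 0.2688]
tipL [0.4936 0.2649]
padR [0.5779 0.2529]
padL [0.5078 0.2515]
wallend bottom [0.5969 0.2872]
wall top [0.5937 0.2876]
cheeseTL [0.5294 0.411 ]
TR [0.5318 0.3606]
BR [0.4974 0.3548]
BL [0.4937 0.4076]
pivR [0.5599 0.1774]
pivL [0.5282 0.1756]
tipR [307.8 -63.6]
tipL [313.3  33. ]
padR [293.2 -49.8]
padL [298.5  20.1]
wallend bottom [325.4 -72. ]
wall top [326.1 -68.9]
cheeseTL [455.2 -16.8]
TR [404.8 -14.4]
BR [402.4  20.5]
BL [455.3  19. ]
pivR [219.7 -24.5]
pivL [221.1   7.2]
```

View pics/t11.png

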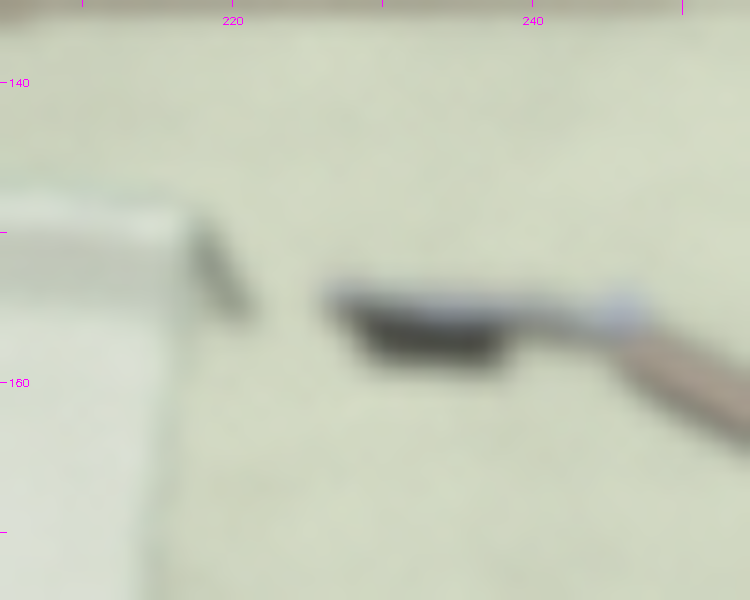

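Call:
play_rows(commands=[[[0,-0.06,0,0,0,0,65.5],[0,-0.06,0,0,0,0,65.5],[0,-0.06,0,0,0,0,65.5],[0.05,-0.06,0,0,0,0,65.5],[0.05,-0.06,0,0,0,0,65.5],[0.1,-0.06,0,0,0,0,65.5],[0.1,-0.06,0,0,0,0,65.5],[0.1,0,0,0,0,0,65.5]]])

```text
clock: 8.5
position: [0.5331, -0.0254, 0.0069]
tool_rot: [-2.113, -2.325, 0.001]
contact_force: [0.4, -0.1, -2.5]
opening: 0.719
```

```bash
python3 - <<'E'
from plan import *
rows(.5525,-.044,.0055,1.668,1,None,-1)
t=cam("top"); crop(t,160,140,110,70,7,"t12.png")
E
```

```text
p0 [ 0.5331 -0.0254  0.0069] F [ 0.4 -0.1 -2.5] open 65.60759099578287 t 8.5 total turn deg [-0.03  0.   -0.11] tool frame total mm [-20.3  17.6   1.4]
[-0.407, 0.352, 0.028, -0.006, 0.001, -0.021]
```

View pics/t12.png

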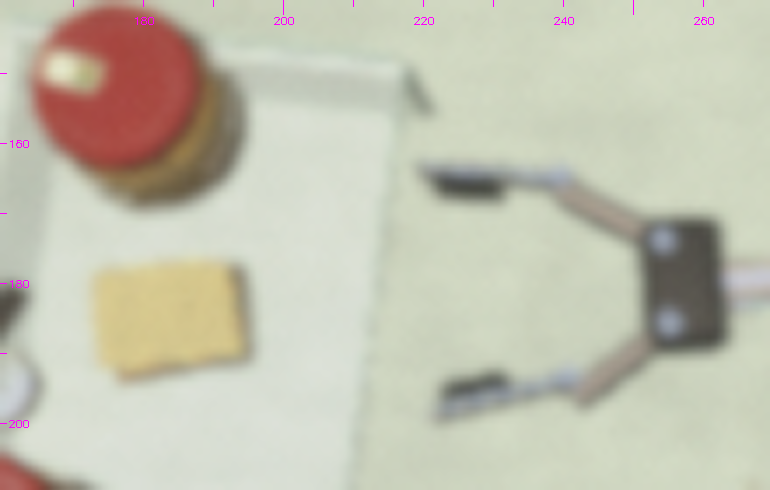

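```bash
cat > rel.py <<'E'
from plan import *
import sys
# args: padR padL pivR pivL ; cheese fixed
def rel(padR,padL,pivR,pivL,yaw=None,che=None,zc=.031):
    s=bot.get_state(); t=cam("top")
    R=Ro.from_rotvec(s["tool_rot"]).as_matrix(); d=R[:2,0]; e=-R[:2,1]; g=np.array(s["position"])[:2]
    P=back(t,[padR,padL,pivR,pivL],[.029,.029,.032,.032])[:,:2]
    Q=np.array([[(b-g)@d,(b-g)@e] for b in P])*1000
    pv=P[2:].mean(0); pr=P[2]-P[3]; # pivR-pivL = -grabber y
    gy=-pr/np.linalg.norm(pr); gx=np.array([gy[1],-gy[0]])
    # yaw from hand->pivot mid as well
    v=pv-g; yh=np.arctan2(v[1],v[0]); yp=np.arctan2(gx[1],gx[0]); print("tool yaw",np.arctan2(d[1],d[0]),"yaw hand->piv",yh,"yaw pivots",yp)
    print("tool-frame pads/pivs",np.round(Q,1).tolist())
    c=back(t,che or [(173.3,178.7),(192.2,177.2),(194.4,190),(174.5,192)],zc)[:,:2]
    gx=np.array([np.cos(yh),np.sin(yh)]);gy=np.array([-gx[1],gx[0]])
    m=P[:2].mean(0); w=c.mean(0)-m; print("cheese-padmid: fwd %.1f lat(+y) %.1f"%(w@gx*1000,w@gy*1000),"gap",np.linalg.norm(P[0]-P[1]))
    print("in tool frame fwd %.1f  tool-y %.1f"%(w@d*1000,-w@e*1000))
    a=c[0]-c[1]; b=c[3]-c[2]; print("cheese edge yaws",np.arctan2(a[1],a[0]),np.arctan2(b[1],b[0]))
E
python3 -c "
from rel import *
rel((226.5,168),(227.5,193.2),(254,174),(255,185.8))"
```

```text
tool yaw 1.666333065529302 yaw hand->piv 1.6341011817909425 yaw pivots 1.628572475397407
tool-frame pads/pivs [[290.9, -48.8], [295.7, 18.6], [220.2, -22.9], [221.4, 8.6]]
cheese-padmid: fwd 115.2 lat(+y) -0.1 gap 0.06758122473480076
in tool frame fwd 115.2  tool-y 3.8
cheese edge yaws 1.6191204717816707 1.6410203440336972
```

Call:
play_rows(commands=[[[0.2,0.01,0,0,0,0,65.5],[0.2,0.01,0,0,0,0,65.5],[0.2,0.01,0,0,0,0,65.5],[0.2,0.01,0,0,0,0,65.5],[0.2,0,0,0,0,0,65.5],[0.2,0.01,0,0,0,0,65.5],[0.2,0,0,0,0,0,65.5],[0.1,0.01,0,0,0,0,65.5]]])

```text
clock: 9.6
position: [0.5293, 0.0498, 0.0069]
tool_rot: [2.113, 2.325, -0.0]
contact_force: [-0.5, -0.2, -2.0]
opening: 0.719
```

```bash
python3 - <<'E'
from plan import *
rows(.5525,-.044,.0055,1.668,1,None,-1)
t=cam("top"); crop(t,140,140,110,70,7,"t13.png")
E
```

```text
p0 [0.5293 0.0498 0.0069] F [-0.5 -0.2 -2. ] open 65.53990021303925 t 9.6 total turn deg [-0.    0.01 -0.09] tool frame total mm [-95.6  14.2   1.4]
[-1.912, 0.283, 0.029, -0.001, 0.001, -0.018]
```

View pics/t13.png

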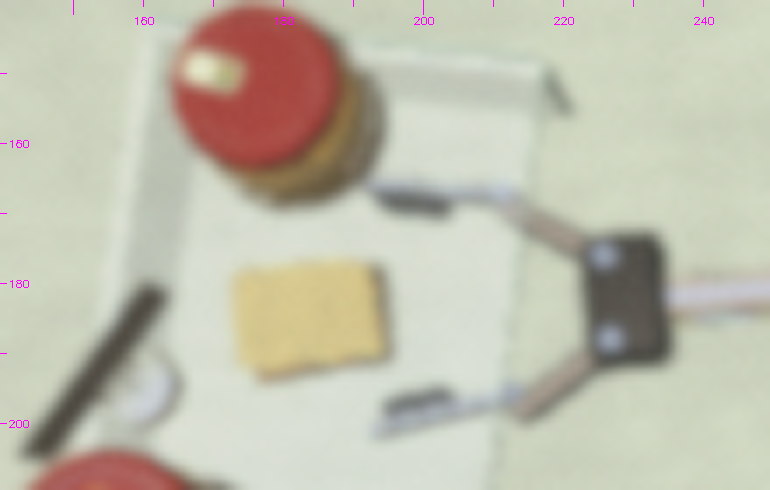

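```bash
python3 -c "
from rel import *
rel((198.7,170),(199.3,195.7),(225.6,176),(226.5,187.8))"
```

```text
tool yaw 1.6664579041342826 yaw hand->piv 1.630020209655951 yaw pivots 1.6315651243742726
tool-frame pads/pivs [[290.1, -49.6], [295.3, 19.1], [220.3, -23.8], [221.4, 7.7]]
cheese-padmid: fwd 40.7 lat(+y) 1.1 gap 0.06895404870007305
in tool frame fwd 40.7  tool-y 0.4
cheese edge yaws 1.6191204717816707 1.6410203440336972
```

Call:
play_rows(commands=[[[0.12,0,0,0,0,0,65.5],[0.12,0,0,0,0,0,65.5],[0.12,0,0,0,0,0,65.5],[0.12,0,0,0,0,0,65.5],[0.12,0,0,0,0,0,65.5],[0.12,0,0,0,0,0,65.5],[0.04,0,0,0,0,0,65.5],[0,0,0,0,0,0,65.5]]])

```text
clock: 10.7
position: [0.5257, 0.0872, 0.0069]
tool_rot: [-2.113, -2.325, 0.0]
contact_force: [0.2, 0.7, -1.9]
opening: 0.721
```

```bash
python3 - <<'E'
from plan import *
rows(.5525,-.044,.0055,1.668,1,None,-1)
t=cam("top"); crop(t,140,140,110,70,7,"t14.png"); t=cam("scene"); crop(t,120,180,140,100,5,"s14.png")
E
```

```text
p0 [0.5257 0.0872 0.0069] F [ 0.2  0.7 -1.9] open 65.72837135116305 t 10.7 total turn deg [-0.   -0.   -0.11] tool frame total mm [-133.1   14.1    1.4]
[-2.662, 0.283, 0.028, -0.001, -0.0, -0.022]
```

View pics/t14.png

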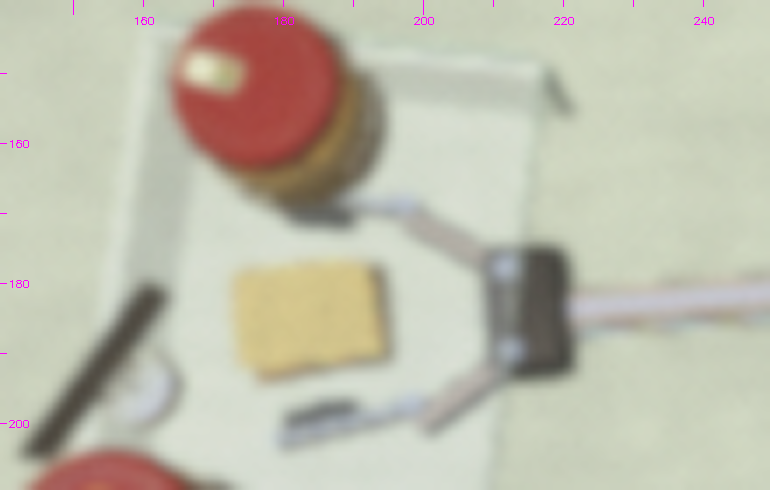

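View pics/s14.png

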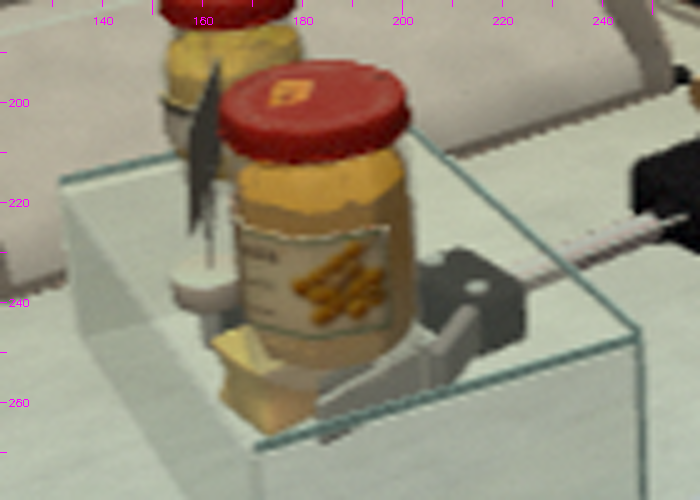

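Call:
play_rows(commands=[[[0,0.01,0,0,0,0,64.5],[0,0.01,0,0,0,0,63.5],[0,0.01,0,0,0,0,62.5],[0,0.01,0,0,0,0,61.5],[0,0.01,0,0,0,0,60.5],[0,0.01,0,0,0,0,59.5],[0,0.01,0,0,0,0,58.5],[0,0.01,0,0,0,0,58]]], newtons=10)

```text
clock: 11.8
position: [0.5297, 0.0873, 0.0069]
tool_rot: [-2.113, -2.325, 0.001]
contact_force: [-1.1, -0.2, -2.7]
opening: 0.635
```

```bash
python3 - <<'E'
from plan import *
rows(.5525,-.044,.0055,1.668,1,None,-1)
t=cam("top"); crop(t,140,140,110,70,7,"t15.png")
E
```

```text
p0 [0.5297 0.0873 0.0069] F [-1.1 -0.2 -2.7] open 57.88711592727299 t 11.8 total turn deg [-0.02  0.01 -0.11] tool frame total mm [-132.8   10.2    1.4]
[-2.657, 0.204, 0.028, -0.003, 0.002, -0.021]
```

View pics/t15.png

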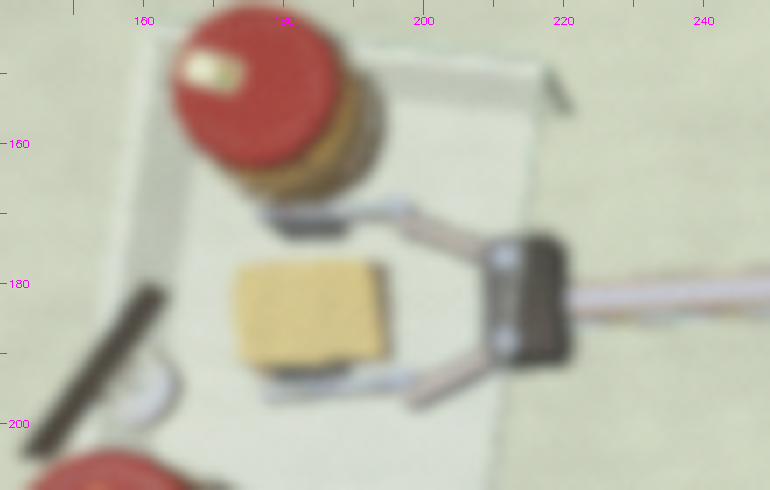

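```bash
python3 -c "
from rel import *
rel((184.5,173.3),(184,192.5),(211.5,176),(211.8,188))
t=cam('top'); crop(t,165,162,60,40,12,'t16.png')"
```

```text
tool yaw 1.6660723679068838 yaw hand->piv 1.6276767393445055 yaw pivots 1.5866691904517962
tool-frame pads/pivs [[291.7, -41.5], [297.8, 9.7], [220.4, -24.5], [223.0, 7.5]]
cheese-padmid: fwd 1.5 lat(+y) 4.5 gap 0.051516027499656426
in tool frame fwd 1.7  tool-y -4.4
cheese edge yaws 1.6191204717816707 1.6410203440336972
```

View pics/t16.png

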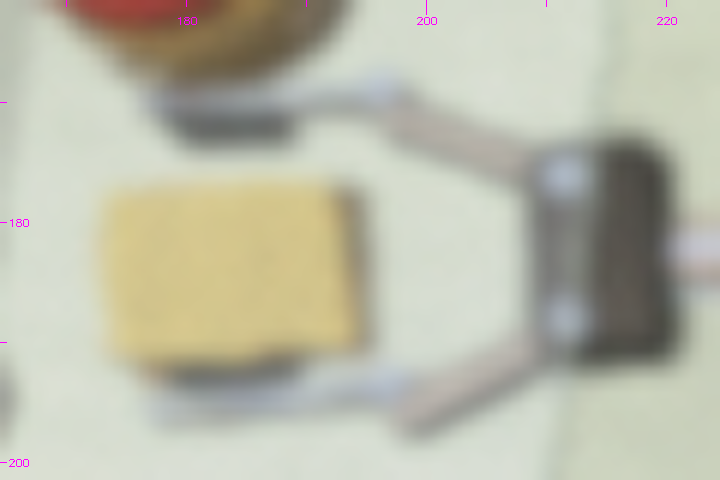

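Call:
play_rows(commands=[[[0,-0.02,0,0,0,0,58],[0,-0.02,0,0,0,0,58],[0,-0.03,0,0,0,0,58],[0,-0.02,0,0,0,0,58],[0,0,0,0,0,0,57.5],[0,0,0,0,0,0,57],[0,0,0,0,0,0,56.5],[0,0,0,0,0,0,56]]], newtons=10)

```text
clock: 12.95
position: [0.5252, 0.0868, 0.0069]
tool_rot: [2.113, 2.325, -0.0]
contact_force: [0.3, 0.6, -2.7]
opening: 0.618
```

```bash
python3 - <<'E'
from plan import *
rows(.5525,-.044,.0055,1.668,1,None,-1)
t=cam("top"); crop(t,165,162,60,40,12,"t17.png")
E
```

```text
p0 [0.5252 0.0868 0.0069] F [ 0.3  0.6 -2.7] open 56.326346917597775 t 12.95 total turn deg [-0.01  0.01 -0.11] tool frame total mm [-132.8   14.7    1.4]
[-2.657, 0.294, 0.028, -0.002, 0.002, -0.022]
```

View pics/t17.png

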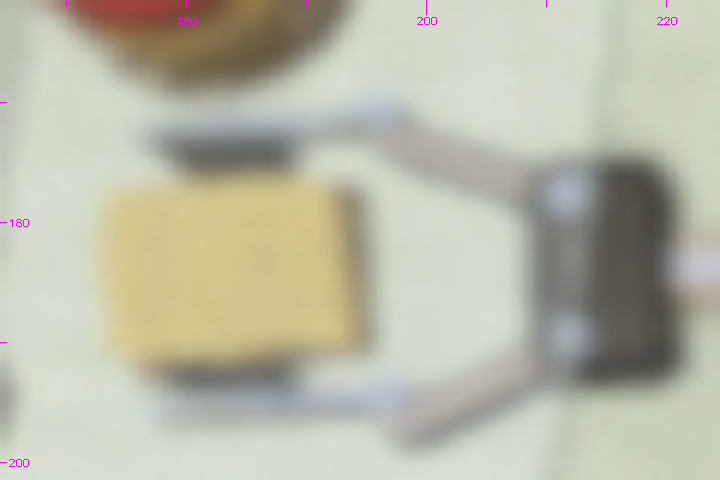

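Call:
play_rows(commands=[[[0,0,0,0,0,0,55.5],[0,0,0,0,0,0,55],[0,0,0,0,0,0,54.5],[0,0,0,0,0,0,54],[0,0,0,0,0,0,53.5],[0,0,0,0,0,0,53],[0,0,0,0,0,0,52.5],[0,0,0,0,0,0,52]]], newtons=12.7)

```text
clock: 14.0
position: [0.5253, 0.0869, 0.0069]
tool_rot: [2.113, 2.325, -0.0]
contact_force: [-1.1, -0.6, -2.1]
opening: 0.584
```

```bash
python3 - <<'E'
from plan import *
rows(.5525,-.044,.0055,1.668,1,None,-1)
t=cam("top"); crop(t,165,162,60,40,12,"t18.png")
E
```

```text
p0 [0.5253 0.0869 0.0069] F [-1.1 -0.6 -2.1] open 53.23264727727975 t 14.0 total turn deg [-0.    0.01 -0.12] tool frame total mm [-132.8   14.7    1.4]
[-2.657, 0.294, 0.029, -0.001, 0.002, -0.024]
```

View pics/t18.png

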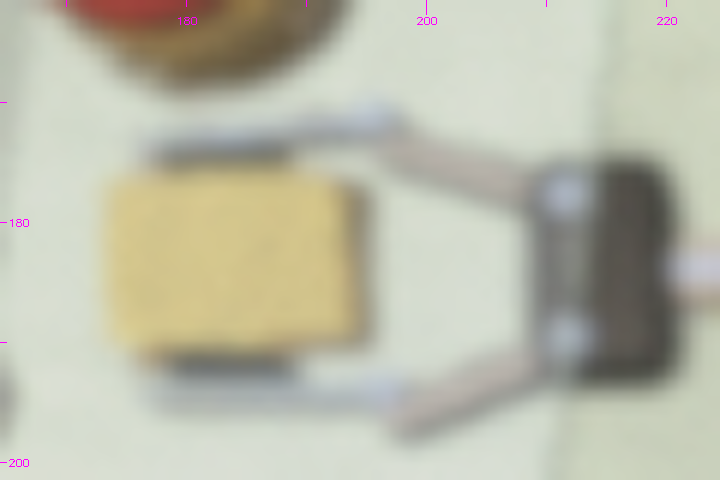

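Call:
play_rows(commands=[[[0,0,0,0,0,0,51.5],[0,0,0,0,0,0,51],[0,0,0,0,0,0,50.5],[0,0,0,0,0,0,50],[0,0,0,0,0,0,50],[0,0,0,0,0,0,50],[0,0,0,0,0,0,50],[0,0,0,0,0,0,50]]])

```text
clock: 15.05
position: [0.5253, 0.0869, 0.0069]
tool_rot: [2.113, 2.324, -0.0]
contact_force: [-0.1, -0.8, -3.9]
opening: 0.583
```

```bash
python3 - <<'E'
from plan import *
rows(.5525,-.044,.0055,1.668,1,None,-1)
t=cam("top"); crop(t,165,162,60,40,12,"t19.png")
E
```

```text
p0 [0.5253 0.0869 0.0069] F [-0.1 -0.8 -3.9] open 53.14357359705249 t 15.05 total turn deg [ 0.    0.   -0.12] tool frame total mm [-132.9   14.7    1.5]
[-2.658, 0.293, 0.029, 0.001, 0.001, -0.025]
```

View pics/t19.png

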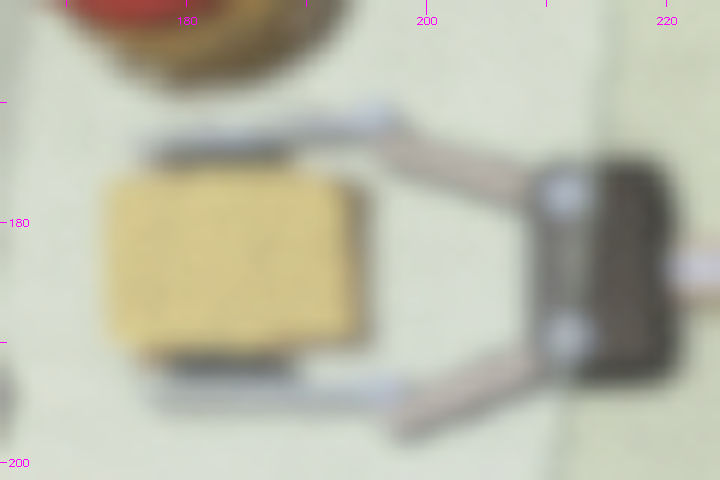

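Call:
play_rows(commands=[[[-0.05,0,0,0,0,0,50],[-0.1,0,0,0,0,0,50],[-0.15,-0.01,0,0,0,0,50],[-0.15,0,0,0,0,0,50],[-0.15,-0.01,0,0,0,0,50],[-0.15,0,0,0,0,0,50],[-0.15,-0.01,0,0,0,0,50],[-0.1,0,0,0,0,0,50]]])

```text
clock: 16.1
position: [0.5285, 0.0364, 0.0069]
tool_rot: [2.114, 2.324, -0.0]
contact_force: [0.8, 0.6, -1.8]
opening: 0.582
```

```bash
python3 - <<'E'
from plan import *
rows(.5525,-.044,.0055,1.668,1,None,-1)
t=cam("top"); crop(t,140,140,150,80,5,"t20.png");print(back(t,[(250,243),(350,243),(405,218),(455,223)],0))
E
```

```text
p0 [0.5285 0.0364 0.0069] F [ 0.8  0.6 -1.8] open 53.071308107523 t 16.1 total turn deg [-0.    0.01 -0.14] tool frame total mm [-82.3  16.3   1.4]
[-1.646, 0.325, 0.028, -0.001, 0.001, -0.029]
[[ 3.55143588e-01  2.12941571e-01  0.00000000e+00]
 [ 3.48334148e-01 -5.04954303e-02 -1.11022302e-16]
 [ 4.09884921e-01 -1.98911872e-01  0.00000000e+00]
 [ 3.93155558e-01 -3.27552616e-01  0.00000000e+00]]
```

View pics/t20.png

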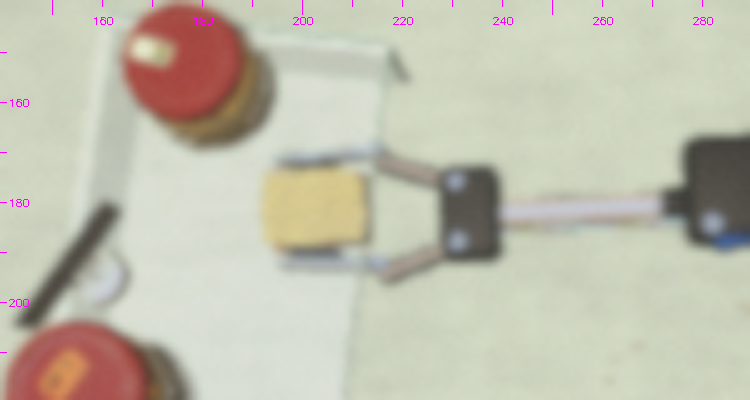

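Call:
play_rows(commands=[[[-0.1,0,0,0,0,0,50],[-0.15,-0.01,0,0,0,0,50],[-0.2,0,0,0,0,0,50],[-0.2,-0.01,0,0,0,0,50],[-0.2,0,0,0,0,0,50],[-0.2,-0.01,0,0,0,0,50],[-0.2,0,0,0,0,0,50],[-0.1,0,0,0,0,0,50]]])

```text
clock: 17.15
position: [0.5335, -0.0311, 0.007]
tool_rot: [2.114, 2.324, -0.0]
contact_force: [-0.6, 0.7, -2.2]
opening: 0.582
```

```bash
python3 - <<'E'
from plan import *
rows(.455,-.083,.0065,1.666,16,None,-1)
t=cam("top"); crop(t,140,140,150,80,5,"t21.png")
E
```

```text
p0 [ 0.5335 -0.0311  0.007 ] F [-0.6  0.7 -2.2] open 53.095182621549235 t 17.15 total turn deg [ 0.    0.01 -0.04] tool frame total mm [-44.3 -83.1   0.5]
[-0.055, -0.104, 0.001, 0.0, 0.0, -0.001]
[-0.055, -0.104, 0.001, 0.0, 0.0, -0.001]
[-0.055, -0.104, 0.001, 0.0, 0.0, -0.001]
[-0.055, -0.104, 0.001, 0.0, 0.0, -0.001]
[-0.055, -0.104, 0.001, 0.0, 0.0, -0.001]
[-0.055, -0.104, 0.001, 0.0, 0.0, -0.001]
[-0.055, -0.104, 0.001, 0.0, 0.0, -0.001]
[-0.055, -0.104, 0.001, 0.0, 0.0, -0.001]
[-0.055, -0.104, 0.001, 0.0, 0.0, -0.001]
[-0.055, -0.104, 0.001, 0.0, 0.0, -0.001]
[-0.055, -0.104, 0.001, 0.0, 0.0, -0.001]
[-0.055, -0.104, 0.001, 0.0, 0.0, -0.001]
[-0.055, -0.104, 0.001, 0.0, 0.0, -0.001]
[-0.055, -0.104, 0.001, 0.0, 0.0, -0.001]
[-0.055, -0.104, 0.001, 0.0, 0.0, -0.001]
[-0.055, -0.104, 0.001, 0.0, 0.0, -0.001]
```

View pics/t21.png

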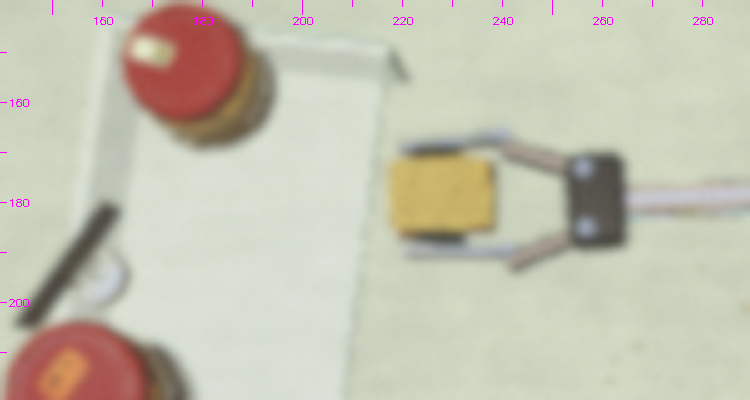

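Call:
play_rows(commands=[[[-0.08,-0.03,0,0,0,0,50],[-0.08,-0.07,0,0,0,0,50],[-0.08,-0.1,0,0,0,0,50],[-0.08,-0.12,0,0,0,0,50],[-0.08,-0.12,0,0,0,0,50],[-0.08,-0.12,0,0,0,0,50],[-0.08,-0.12,0,0,0,0,50],[-0.08,-0.12,0,0,0,0,50]]])

```text
clock: 18.2
position: [0.4963, -0.0663, 0.007]
tool_rot: [2.113, 2.324, -0.0]
contact_force: [1.1, 1.0, -2.2]
opening: 0.582
```

```bash
python3 - <<'E'
from plan import *
rows(.455,-.083,.0065,1.666,8,None,-1)
t=cam("top"); crop(t,200,140,200,110,4,"t22.png")
E
```

```text
p0 [ 0.4963 -0.0663  0.007 ] F [ 1.1  1.  -2.2] open 53.09849914236506 t 18.2 total turn deg [ 0.    0.01 -0.01] tool frame total mm [-12.7 -42.7   0.5]
[-0.032, -0.107, 0.001, 0.0, 0.0, -0.0]
[-0.032, -0.107, 0.001, 0.0, 0.0, -0.0]
[-0.032, -0.107, 0.001, 0.0, 0.0, -0.0]
[-0.032, -0.107, 0.001, 0.0, 0.0, -0.0]
[-0.032, -0.107, 0.001, 0.0, 0.0, -0.0]
[-0.032, -0.107, 0.001, 0.0, 0.0, -0.0]
[-0.032, -0.107, 0.001, 0.0, 0.0, -0.0]
[-0.032, -0.107, 0.001, 0.0, 0.0, -0.0]
```

View pics/t22.png

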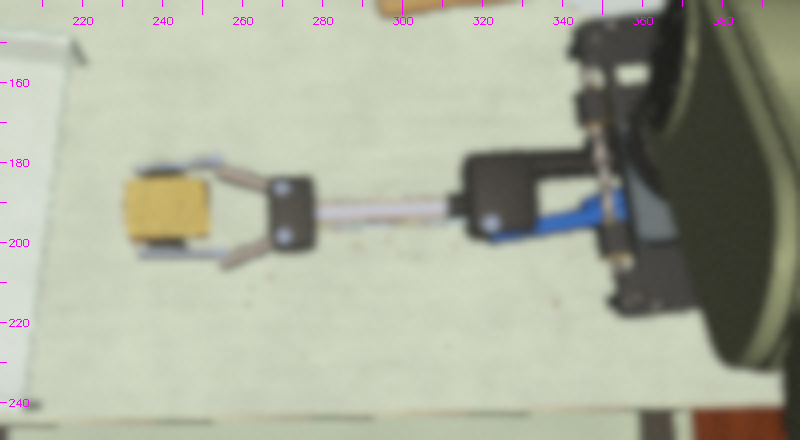

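Call:
play_rows(commands=[[[-0.03,-0.08,0,0,0,0,50],[-0.03,-0.11,0,0,0,0,50],[-0.03,-0.11,0,0,0,0,50],[-0.03,-0.11,0,0,0,0,50],[-0.03,-0.11,0,0,0,0,50],[-0.03,-0.11,0,0,0,0,50],[-0.03,-0.11,0,0,0,0,50],[-0.03,-0.08,0,0,0,0,50]]])

```text
clock: 19.25
position: [0.4565, -0.082, 0.0069]
tool_rot: [-2.113, -2.324, 0.0]
contact_force: [1.4, 0.5, -1.5]
opening: 0.58
```

```bash
python3 - <<'E'
from plan import *
rows(.455,-.083,.0065,1.666,1,None,-1)
t=cam("top"); crop(t,200,140,200,110,4,"t23.png"); crop(t,215,170,70,50,11,"t23b.png")
E
```

```text
p0 [ 0.4565 -0.082   0.0069] F [ 1.4  0.5 -1.5] open 52.85071494532792 t 19.25 total turn deg [-0.02  0.   -0.02] tool frame total mm [-0.8 -1.5  0.4]
[-0.016, -0.031, 0.008, -0.004, 0.0, -0.004]
```

View pics/t23.png

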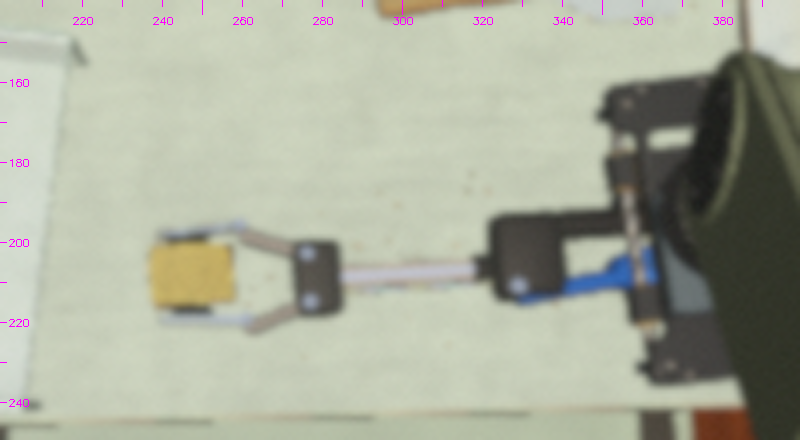

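View pics/t23b.png

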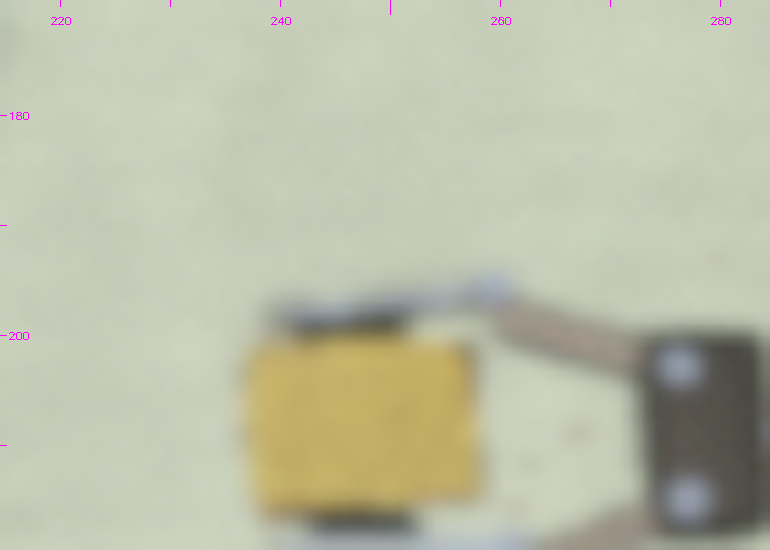

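Call:
play_rows(commands=[[[0,0,0,0,0,0,53.5],[0,-0.01,0,0,0,0,54.5],[0,0,0,0,0,0,55.5],[0,-0.01,0,0,0,0,56.5],[0,0,0,0,0,0,57.5],[0,-0.01,0,0,0,0,58.5],[0,0,0,0,0,0,59.5],[0,-0.01,0,0,0,0,60.5]]])

```text
clock: 20.3
position: [0.4551, -0.0821, 0.007]
tool_rot: [2.113, 2.324, 0.0]
contact_force: [1.2, -1.0, -3.5]
opening: 0.662
```

```bash
python3 - <<'E'
from plan import *
rows(.455,-.083,.0065,1.666,1,None,-1)
t=cam("top"); crop(t,215,180,70,50,11,"t24.png")
E
```

```text
p0 [ 0.4551 -0.0821  0.007 ] F [ 1.2 -1.  -3.5] open 60.38441604164191 t 20.3 total turn deg [ 0.01  0.01 -0.01] tool frame total mm [-0.9 -0.2  0.5]
[-0.019, -0.003, 0.009, 0.002, 0.001, -0.002]
```

View pics/t24.png

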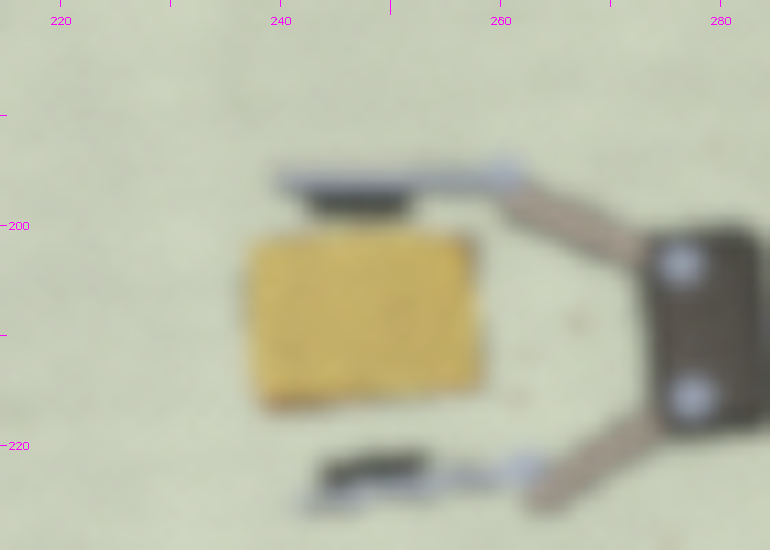

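Call:
play_rows(commands=[[[0,0.01,0,0,0,0,61.5],[0,0.01,0,0,0,0,62.5],[0,0.02,0,0,0,0,63.5],[0,0.02,0,0,0,0,64.5],[0,0.01,0,0,0,0,65.5],[0,0,0,0,0,0,66],[0,0,0,0,0,0,66],[0,0,0,0,0,0,66]]])

```text
clock: 21.35
position: [0.4586, -0.0817, 0.007]
tool_rot: [2.114, 2.324, 0.0]
contact_force: [0.1, 0.5, -2.8]
opening: 0.722
```

```bash
python3 - <<'E'
from plan import *
rows(.455,-.083,.0065,1.666,1,None,-1)
t=cam("top"); crop(t,215,180,70,50,11,"t25.png")
E
```

```text
p0 [ 0.4586 -0.0817  0.007 ] F [ 0.1  0.5 -2.8] open 65.8078985472531 t 21.35 total turn deg [ 0.01  0.   -0.02] tool frame total mm [-1.  -3.7  0.5]
[-0.019, -0.073, 0.009, 0.002, 0.001, -0.004]
```

View pics/t25.png

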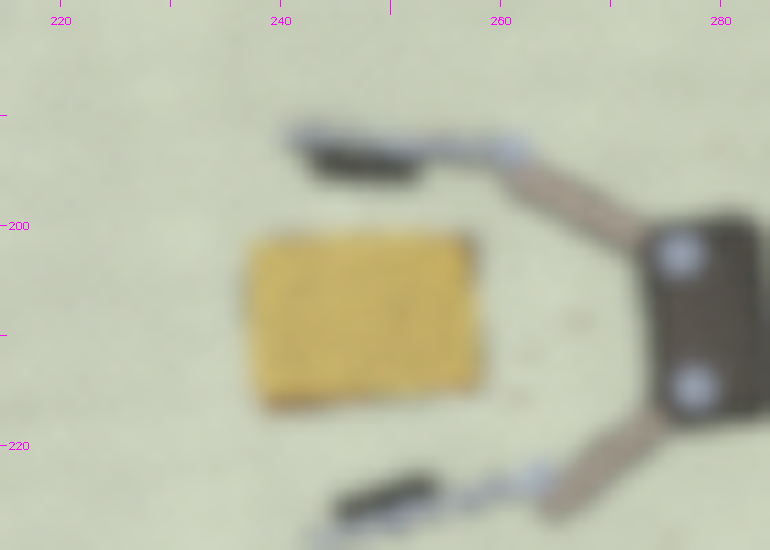

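Call:
play_rows(commands=[[[-0.05,-0.01,0,0,0,0,66],[-0.1,-0.03,0,0,0,0,66],[-0.13,-0.03,0,0,0,0,66],[-0.13,-0.03,0,0,0,0,66],[-0.13,-0.03,0,0,0,0,66],[-0.13,-0.03,0,0,0,0,66],[-0.13,-0.03,0,0,0,0,66],[-0.1,-0.02,0,0,0,0,66]]])

```text
clock: 22.4
position: [0.4522, -0.128, 0.0069]
tool_rot: [2.114, 2.324, -0.0]
contact_force: [-0.1, 0.6, -2.9]
opening: 0.725
```

```bash
python3 - <<'E'
from plan import *
rows(.455,-.083,.0065,1.666,1,None,-1)
t=cam("top"); crop(t,200,150,200,110,4,"t26.png"); c=cam("scene"); crop(c,200,120,200,140,4,"s26.png")
E
```

```text
p0 [ 0.4522 -0.128   0.0069] F [-0.1  0.6 -2.9] open 66.08231788010642 t 22.4 total turn deg [-0.    0.   -0.02] tool frame total mm [44.5  7.   0.4]
[0.89, 0.14, 0.009, -0.0, 0.001, -0.005]
```

View pics/t26.png

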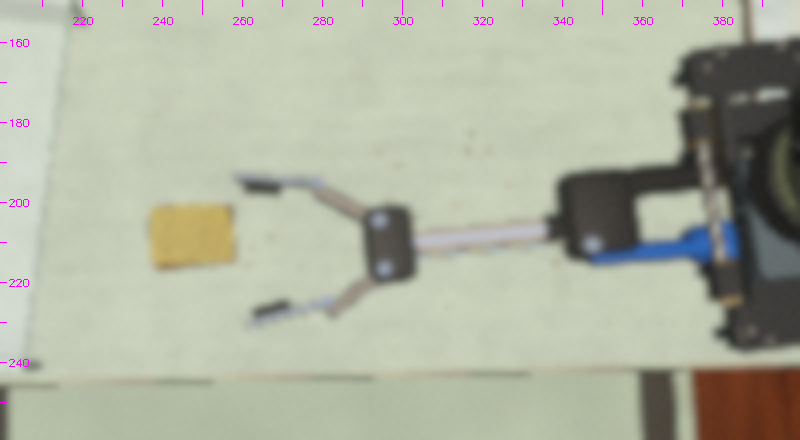

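View pics/s26.png

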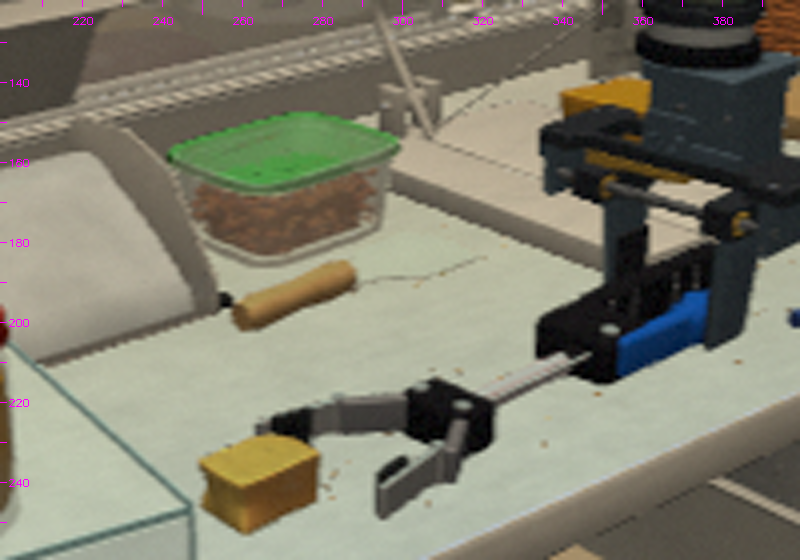

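Cheese is on the open worktop and the jaws have backed off. Next I let go and lift.

Call:
play_rows(commands=[[[0,0,0,0,0,0,67],[0,0,0,0,0,0,68],[0,0,0,0,0,0,70],[0,0,0,0,0,0,75],[0,0,0,0,0,0,80],[0,0,0,0,0,0,86],[0,0,0,0,0,0,90],[0,0,0,0,0,0,90]]])

```text
clock: 23.5
position: [0.4523, -0.1275, 0.007]
tool_rot: [2.113, 2.324, -0.0]
contact_force: [-0.7, 0.1, 1.1]
opening: 0.989
```

Call:
play_rows(commands=[[[0,0,-0.1,0,0,0,90],[0,0,-0.2,0,0,0,90],[0,0,-0.3,0,0,0,90],[0,0,-0.4,0,0,0,90],[0,0,-0.5,0,0,0,90],[0,0,-0.5,0,0,0,90],[0,0,-0.4,0,0,0,90],[0,0,0,0,0,0,90]]])

```text
clock: 24.5
position: [0.4535, -0.1279, 0.1289]
tool_rot: [2.111, 2.321, 0.003]
contact_force: [0.6, 0.7, -0.7]
opening: 0.989
```

```bash
python3 - <<'E'
from plan import *
s=bot.get_state(); print(s["clock"],s["position"],s["contact_force"],s["opening"])
t=cam("top"); crop(t,120,130,290,120,2.75,"t27.png"); c=cam("scene"); crop(c,110,120,300,190,2.6,"s27.png")
a=cv2.imread("pics/top0.png");d=cv2.absdiff(a,t["frame"])[130:245,125:225];print("riser region diff",d.mean(),d.max())
cv2.imwrite("pics/diff.png",cv2.resize(d*3,None,fx=5,fy=5))
E
```

```text
24.5 [ 0.45347559 -0.12786921  0.12885103] [ 0.64196928  0.7217592  -0.69470312] 0.9888482518143898
riser region diff 7.236840579710145 91
```

View pics/t27.png

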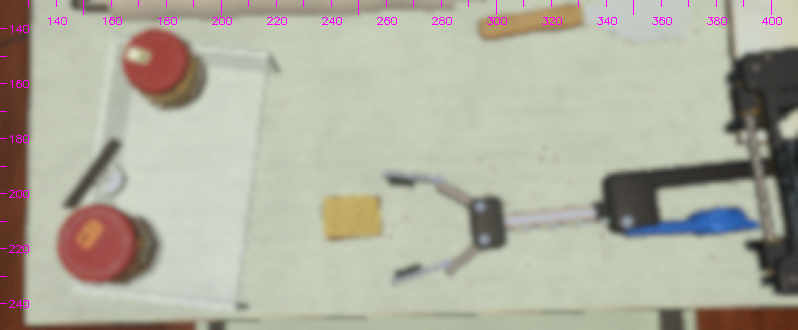

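View pics/s27.png

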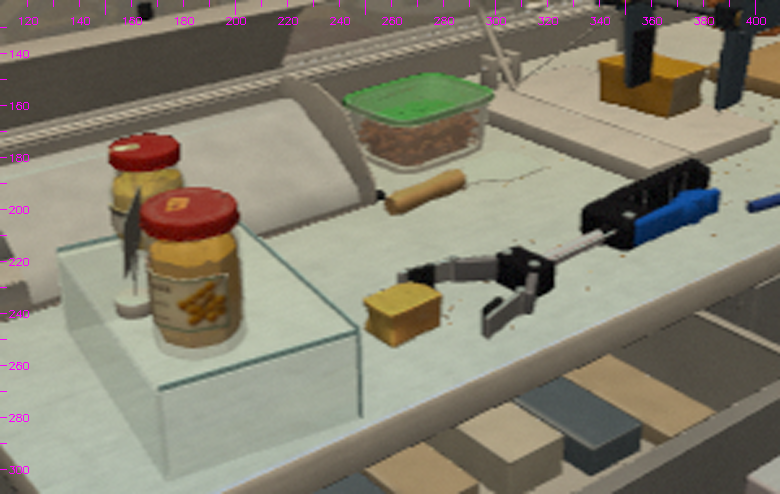

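View pics/diff.png

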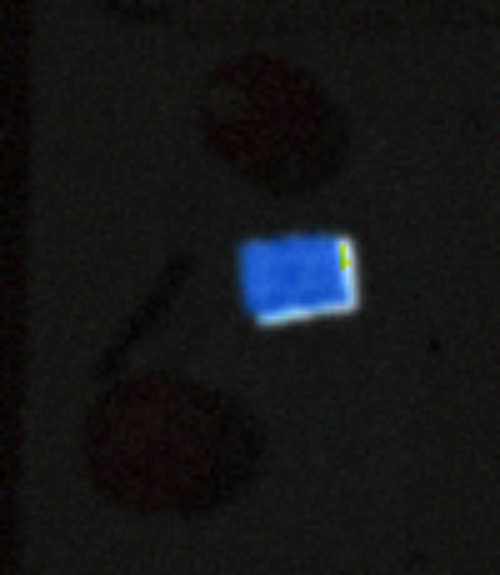

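The before/after difference image shows only the cheese gone from under the riser, so the riser, jars and tag have not moved. I'm handing the job in.

```bash
python3 -c "
from plant import bot
print(bot.finish_job())"
```

```text
the job is handed in; nothing more can be done
None
```

The cheese is out from under the riser, lying on the open worktop, and the job was handed in at about 24.5 s of the 61 s allowed.

**What I did:**
- I pinched the grabber and slid its open jaws in on both sides of the cheese.
- I squeezed with the grip force limited to 12.7 N. The fingers stalled at about 53 mm opening, with both pads on the cheese.
- I drew it straight out, then moved it sideways on the worktop to gain room from the cutting board.
- I eased the lever off, backed the jaws about 46 mm away, let go and lifted clear.

**Last checks:**
- The cheese is roughly 65 mm clear of the riser mouth, and the open jaws no longer touch it or reach around it. It shows no dent at this image resolution, and I had no other way to check for one.
- Comparing the top view before and after, only the missing cheese differs in the riser area. The riser, both jars and the price tag had not shifted.
- The gripper was empty and about 129 mm above the worktop. The force readings after each move were small, at most about 8 N.

**What disagreed:**
- The grabber sat about 0.04 rad off the hand's angle.
- The sideways shift of the tool while closing did not match the description. My first compensation overshot by about 4.5 mm, so the left pad came up to the cheese or just touched it. I re-centred before squeezing.
- My fit of the riser's position was off by up to about 2 pixels, so I aligned the jaws to the cheese directly in the images.

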